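# Stack the mounting hardware on the chassis bolt

### The job

Thread the three mounting parts onto the upright bolt of the amplifier chassis, in this order: first the tall plain spacer tube, then the wide flat washer, then the flanged bushing with its flange down, each pushed down until it rests flat on what is below it. The bolt sits off-centre in its oversized hole, so feel for it with a light touch (never press harder than 25 newtons on the bolt or chassis) and lower the parts rather than letting them drop. Let go at the end and leave everything else on the bench where it is.

Things in the scene. Friction and masses are not known exactly. Their poses are not given: they have to be found in the camera images.
- chassis: Fixed chassis: bare aluminium plate 180 x 240 mm, 12 mm thick, with circuit board and small components (up to 42 mm above the bench) on its +y end, 95 mm or more from the bolt hole. Origin on the bench under the hole centre; z up. An upright 12 mm steel bolt (flat top, 1 mm chamfer) stands in the hole, 54 mm above the plate, and does not move when pushed gently.
- seat (a point): Centre of the round bolt hole (22 mm, a dark disc; nothing drops in), on the plate top, 12 mm above the bench; axes as the chassis. The bolt is clamped against the hole edge: its axis is always 5 mm from this point, in a horizontal direction that differs every time and is NOT given by any reading: feel for it with a held part, or see it.
- spacer_mid (a point): Centre (half-way up, on the axis) of the loose spacer: plain aluminium tube, 30 mm outside diameter, 22 mm tall, through bore 14 mm. It stands upright on the bench, z up; same both ways up. On the bolt and fully down, this point is 11 mm above the plate's top face.
- washer_mid (a point): Centre (half-way up, on the axis) of the loose washer: flat aluminium ring, 44 mm outside diameter, 8 mm thick, bore 14 mm. It lies flat on the bench; same both ways up. On the bolt, resting on the spacer, this point is 26 mm above the plate's top face.
- bushing_mid (a point): Centre (half-way up, on the axis) of the loose aluminium bushing: a flange of 36 mm diameter and 6 mm thickness at the bottom, a sleeve of 24 mm diameter and 14 mm height above it, 20 mm tall in all, bore 14 mm right through. It stands flange down, z up. On the bolt, flange down on the washer, this point is 40 mm above the plate's top face.
- dial: Bystander, loose: solid black control knob, 28 mm diameter, 17 mm tall. Origin at its underside. Leave alone.
- can: Bystander, loose: blue capacitor can standing up, 26 mm diameter, 40 mm tall. Origin at its underside. Leave alone.
- pot: Bystander, loose: small panel potentiometer, 22 mm diameter, shaft up to 29 mm. Origin at its underside. Leave alone.
- heatsink: Bystander, loose: dark finned heat sink 50 x 40 x 26 mm. Origin at its underside. Leave alone.
- driver: Bystander, loose: screwdriver about 160 mm long lying on the bench, along its x. Leave alone.
Things that resemble listed ones, but are neither listed nor needed, are in the scene too. What is meant by the part that bears washer_mid is not blue, and is the larger of those in its own colour.

How it is judged:
By the outcome, as a careful person would: the job done as asked, in the order asked, and still so for the second after the job is handed in, with the robot touching nothing.
It also fails if it takes over 72 s, if anything falls off the work surface, if the arm or the gripper's body presses on something with over 40 N, if the wrist force passes 120 N, or if a joint passes its speed limit or range.

### The arm

A 6-joint arm with a two-finger parallel gripper is mounted at the origin on the work surface. World frame = base frame: x ahead of the robot, y to its left, z up, the work surface at z = 0. Lengths are in m, angles in rad, forces in N, time in s.
With the tool pointing down it reaches from about 0.325 to 0.85 m from the base axis. Payload 4.4 kg.
Tool frame: the origin (TCP) lies midway between the tips of the shut fingers; the grasp point (between the pads) lies arm.pinch_z behind it (arm.pinch_z is the distance from the TCP to the grasp point, in m); z points along the fingers, y is the direction in which the jaws open and shut (so a half turn about z gives the same grasp; the last joint's range is limited). The gripper opens to 94 mm and grips with 3 to 60 N. Pads are 16 mm wide; open, the fingers measure 119 mm over their backs; the gripper's body (75 mm by 177 mm) begins 78 mm behind the grasp point.
Start: joints at [-1.448, 0.207, 1.542, -0, 1.393, -0.15], TCP at [0.155, -0.554, 0.205] pointing down, gripper open.
Joint ranges: [-2.73, 2.73], [-0.86, 2.22], [0.23, 2.46], [-1.11, 4.25], [0.08, 2.63], [-2.82, 2.82]. Speed limits (rad/s): [2.79, 2.79, 3.14, 3.14, 3.14, 3.14].

### API

Orientations are given as a rotation vector (axis times angle).
In Python, from workcell import arm gives the robot as it stands. The module is installed in compiled form; this text tells all that it offers.
- The arm moves only by the tool carry_out, never from a script. Its argument "series" is a list of rows, each an object with "jaw": the gripper's target within -1 to 1 (shut at 1, half-way at 0, fully open at -1); "offset": the shift along the tool's x, y, z in m, a list of three; "turn": the turn, a rotation vector about the tool's x, y, z in degrees, a list of three. A call has 1 to 20 rows; each row is the pose to reach, as a shift and turn from the pose commanded when the call began, along the tool's axes at that moment; what a row does not reach only later rows make up. A row lasts 1/10 s, in which the tool goes at most 50 mm and 8.59 degrees, less where a joint would pass 70% of its speed; a pose out of reach is approached as far as the arm can. A call with a gripper value outside its range is refused whole. The fingers move at their own pace and stop on an object; "newtons" is the grip in N (left out, the last holds). Time passes only in rows, so rows that repeat a pose let the fingers close. It gives the time, the measured TCP pose, the force and the opening at its end, in the units of the state.
- arm.read_state(): the state, without advancing time (a new reading comes with each control period).
- arm.read_camera(name): name is "side" or "top" or "wrist"; returns a dict with "frame" (384x512x3 uint8, blue, green, red), "camera_matrix" (3x3 intrinsics, pixels), "k1" (the pictures are not rectified: a ray, as slopes to the right and down, at radius r is drawn at 1 + k1 r^2 times it, then the intrinsics apply), "rvec" (rotation vector, rad) and "tvec" (3), from world to camera coordinates, as OpenCV has them. Camera axes: x right, y down, z forward; pixel columns grow to the right and rows downward; lengths in m; the calibration is good to about 2 mm. A picture is of the moment at which its call begins. There is no depth.
- arm.job_done(): hands the job in, once; it reports no verdict.
The state is a dict: "t": time; "joints": joint angles; "joint_velocities": joint speeds; "joint_efforts": joint torques, N m; "tool_pos": TCP position; "ee_rot": TCP orientation; "contact_force": force on the tool from outside, world axes, zero at the start; "ft_torque": the same for the moment, N m; "finger_gap": finger opening in m.
Only numpy, scipy, OpenCV 4.12 (cv2) and the standard library are available. Lean on these libraries where they do the work, as an engineer would, in place of code of your own. Each camera call takes 0.05 s, during which the arm holds its last target.

## Working session

There is one attempt and no reset: what is moved stays moved. The work goes in short steps, Python scripts to look and compute and a tool call to move; the robot and the scene stay as the last step left them, time stands still between calls to the robot, and variables do not carry over. Pictures are saved under pics/ and viewed, and the job is handed in when it is done.

Besides the shell and the picture viewer there is one more tool, called after ">>>" as name([rows], argument=value, ...), one row to a line, values as JSON. carry_out: Moves the arm, as the interface text tells. Its arguments: {"type":"object","properties":{"series":{"type":"array","items":{"type":"object","properties":{"jaw":{"type":"number"},"offset":{"type":"array","items":{"type":"number"}},"turn":{"type":"array","items":{"type":"number"}}}}},"newtons":{"type":"number"}},"required":["series"]}

```bash
mkdir -p pics; ls
cat > h.py <<'E'
import numpy as np, cv2
from workcell import arm
def shot(name,fn):
    d=arm.read_camera(name); cv2.imwrite('pics/'+fn+'.png',d['frame']); np.savez('pics/'+fn+'.npz',**{k:np.array(d[k]) for k in d}); return d
def load(fn):
    return dict(np.load('pics/'+fn+'.npz'))
def ray(d,u,v):
    K=d['camera_matrix'];k1=float(d['k1'])
    dc=np.array([k1,0,0,0,0.])
    p=cv2.undistortPoints(np.array([[[u,v]]],float),K,dc)[0,0]
    R=cv2.Rodrigues(np.array(d['rvec'],float))[0];t=np.array(d['tvec'],float).ravel()
    return -R.T@t, R.T@np.array([p[0],p[1],1])
def onz(d,u,v,z):
    c,r=ray(d,u,v); return c+r*(z-c[2])/r[2]
def proj(d,P):
    return cv2.projectPoints(np.array(P,float).reshape(-1,1,3),np.array(d['rvec'],float),np.array(d['tvec'],float),d['camera_matrix'],np.array([float(d['k1']),0,0,0,0.]))[0][:,0]
E
python3 - <<'E'
from h import *
print(arm.pinch_z, arm.read_state())
for n in ['side','top','wrist']:
    d=shot(n,n+'0'); print(n,d['camera_matrix'].tolist(),d['k1'],d['rvec'],d['tvec'])
E
```

```text
pics
0.0188 {'t': 0.0, 'joints': array([-1.44751721e+00,  2.07428674e-01,  1.54293175e+00, -2.32245543e-05,
        1.39345258e+00, -1.50497064e-01]), 'joint_velocities': array([ 0.000121  , -0.00052305, -0.00061545, -0.00032419,  0.00179151,
        0.00046542]), 'joint_efforts': array([ 6.05908735e-04, -3.70874226e+01, -2.81416065e+01,  6.95198332e-02,
        3.62425356e-02, -1.84780788e-04]), 'tool_pos': array([ 0.15534729, -0.55279935,  0.20429639]), 'ee_rot': array([-3.11000389e+00, -4.28408226e-01, -1.15563151e-05]), 'contact_force': array([ 0.16790292,  0.17828563, -0.19270854]), 'ft_torque': array([ 0.00360897,  0.0281144 , -0.00745043]), 'finger_gap': 0.09387365894702773}
side [[377.26039814984915, 0.0, 249.92629745262713], [0.0, 377.26039814984915, 194.73100559201018], [0.0, 0.0, 1.0]] 0.0033759971653058145 [ 2.12156949 -0.30513528  0.15414211] [-0.5695612   0.08561496  0.66291596]
top [[375.1309684972911, 0.0, 254.40946377488052], [0.0, 375.1309684972911, 198.95751648925528], [0.0, 0.0, 1.0]] 0.007843737130325802 [ 2.19203719 -2.14091611  0.06738039] [-0.04105671  0.60981965  0.6530574 ]
wrist [[314.6525474742005, 0.0, 251.29382786241078], [0.0, 314.6525474742005, 185.5914023765898], [0.0, 0.0, 1.0]] -0.07608922128041803 [-2.34162105  1.7718309   0.22334754] [-0.57394911 -0.02729283  0.39117169]
```

View pics/side0.png

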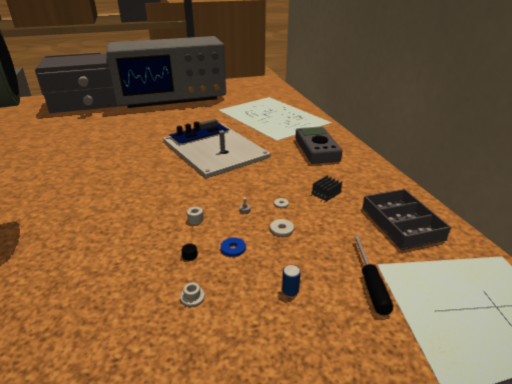

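View pics/top0.png

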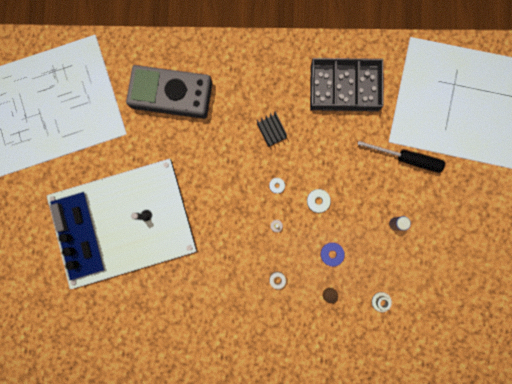

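View pics/wrist0.png

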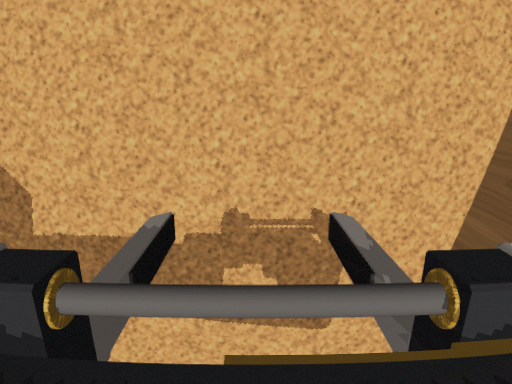

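Candidates (top view pixels):
- **Washer:** large pale ring (319,201), small pale ring (277,185), blue ring (333,254). I choose the large pale one.
- **Spacer:** plain ring (278,281), which stands tall in the side view at (195,215). The potentiometer (277,226) and small ring (277,185) could be mistaken for it.
- **Bushing:** (382,302), side view (192,294). The dial (330,296) and can (400,224) are not it.

Next I check these in a close crop and measure.

Run:
```python
from h import *
t=load('top0'); s=load('side0')
a=cv2.resize(t['frame'][160:325,110:430],None,fx=2.5,fy=2.5,interpolation=cv2.INTER_CUBIC)[:400,:800]
b=cv2.resize(s['frame'][110:310,150:350],None,fx=2,fy=2,interpolation=cv2.INTER_CUBIC)
cv2.imwrite('pics/cropA.png',a);cv2.imwrite('pics/cropS.png',cv2.resize(s['frame'][115:315,160:320],None,fx=3,fy=3,interpolation=cv2.INTER_CUBIC))
hsv=cv2.cvtColor(t['frame'],cv2.COLOR_BGR2HSV)
m=((hsv[...,1]<70)&(hsv[...,2]>110)).astype(np.uint8)
cs,_=cv2.findContours(m,cv2.RETR_EXTERNAL,cv2.CHAIN_APPROX_NONE)
for c in cs:
    if 20<cv2.contourArea(c)<1500:
        (x,y),r=cv2.minEnclosingCircle(c); print('top',round(x,1),round(y,1),round(r,1),cv2.contourArea(c),onz(t,x,y,.008).round(4),onz(t,x,y,.022).round(4))
hsv=cv2.cvtColor(s['frame'],cv2.COLOR_BGR2HSV)
m=((hsv[...,1]<70)&(hsv[...,2]>110)).astype(np.uint8)
cs,_=cv2.findContours(m,cv2.RETR_EXTERNAL,cv2.CHAIN_APPROX_NONE)
for c in cs:
    if 20<cv2.contourArea(c)<1500:
        x,y,w,h=cv2.boundingRect(c); print('side',x,y,w,h,onz(s,x+w/2,y+h/2,.004).round(4),onz(s,x+w/2,y+h/2,.011).round(4))
```

```text
top 381.0 301.9 10.0 271.5 [ 0.4315 -0.2584  0.008 ] [ 0.434  -0.2541  0.022 ]
top 277.5 280.0 8.4 193.5 [ 0.4651 -0.0719  0.008 ] [ 0.4669 -0.0713  0.022 ]
top 276.0 225.5 5.9 91.0 [ 0.5639 -0.0672  0.008 ] [ 0.5637 -0.0667  0.022 ]
top 403.1 222.8 7.1 136.0 [ 0.5745 -0.299   0.008 ] [ 0.574  -0.2939  0.022 ]
top 318.3 200.6 11.8 403.5 [ 0.6118 -0.1444  0.008 ] [ 0.6106 -0.1423  0.022 ]
top 276.7 185.1 8.0 173.5 [ 0.639 -0.067  0.008] [ 0.6373 -0.0666  0.022 ]
top 379.0 148.0 21.8 71.5 [ 0.7126 -0.256   0.008 ] [ 0.7094 -0.2517  0.022 ]
top 367.0 99.2 9.4 80.0 [ 0.8056 -0.2337  0.008 ] [ 0.8005 -0.2299  0.022 ]
top 367.1 87.0 9.1 48.5 [ 0.8292 -0.2341  0.008 ] [ 0.8237 -0.2302  0.022 ]
top 362.6 77.6 3.7 21.5 [ 0.8474 -0.2255  0.008 ] [ 0.8415 -0.2218  0.022 ]
top 369.5 75.5 6.5 41.0 [ 0.8517 -0.2385  0.008 ] [ 0.8457 -0.2345  0.022 ]
top 344.5 87.0 18.6 319.0 [ 0.8286 -0.1915  0.008 ] [ 0.8231 -0.1885  0.022 ]
top 323.0 87.0 18.4 383.5 [ 0.828 -0.151  0.008] [ 0.8225 -0.1488  0.022 ]
side 181 283 23 22 [ 0.4319 -0.2542  0.004 ] [ 0.4316 -0.2608  0.011 ]
side 284 265 16 12 [ 0.589  -0.2515  0.004 ] [ 0.586  -0.2581  0.011 ]
side 356 237 12 27 [ 0.7186 -0.2397  0.004 ] [ 0.7134 -0.2466  0.011 ]
side 271 220 22 14 [ 0.613  -0.1408  0.004 ] [ 0.6096 -0.1493  0.011 ]
side 188 207 14 9 [ 0.4689 -0.046   0.004 ] [ 0.4679 -0.0561  0.011 ]
side 275 199 13 8 [ 0.6391 -0.0668  0.004 ] [ 0.6353 -0.0765  0.011 ]
side 109 37 112 13 [0.5677 1.6278 0.004 ] [0.565  1.5898 0.011 ]
```

View pics/cropA.png

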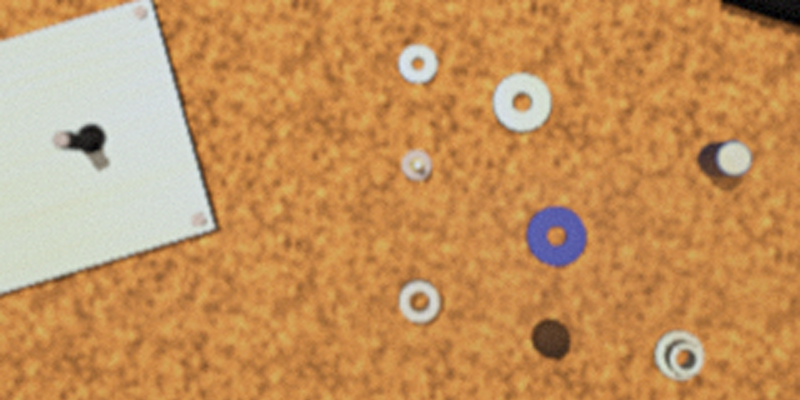

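View pics/cropS.png

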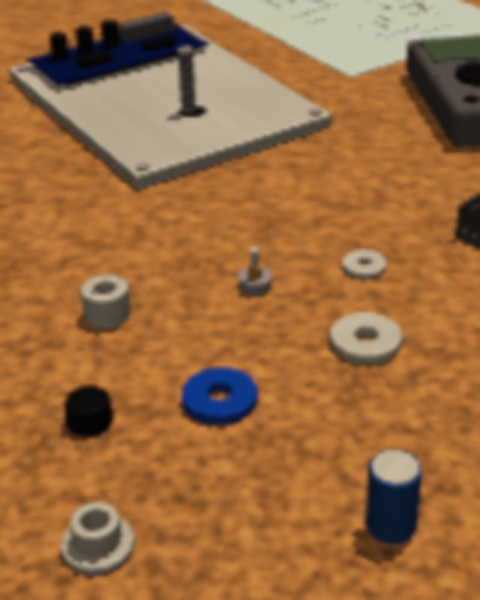

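```bash
cat >> h.py <<'E'
def to(P,st=None):
    st=st or arm.read_state(); R=cv2.Rodrigues(np.array(st['ee_rot']))[0]
    return R.T@(np.array(P)-st['tool_pos'])
E
python3 - <<'E'
from h import *
t=load('top0'); s=load('side0')
cv2.imwrite('pics/bolt.png',np.hstack([cv2.resize(t['frame'][200:230,125:165],None,fx=10,fy=10,interpolation=cv2.INTER_CUBIC),cv2.resize(s['frame'][125:155,205:245],None,fx=10,fy=10,interpolation=cv2.INTER_CUBIC)]))
R=cv2.Rodrigues(np.array(arm.read_state()['ee_rot']))[0];print(R.round(3))
w=load('wrist0');Rw=cv2.Rodrigues(w['rvec'])[0];c=-Rw.T@w['tvec'];print('wrist cam in tool',to(c), (R.T@Rw.T).round(3))
for n in ((381.5,302.5),(400,224),(330,296)): print(onz(t,*n,.006),onz(t,*n,.02))
E
```

```text
[[ 0.963  0.27  -0.   ]
 [ 0.27  -0.963  0.002]
 [ 0.    -0.002 -1.   ]]
wrist cam in tool [ 7.03832752e-02 -1.24224161e-04 -1.80229908e-01] [[ 0.001 -0.969 -0.246]
 [ 1.     0.001  0.   ]
 [ 0.    -0.246  0.969]]
[ 0.43017392 -0.25991405  0.006     ] [ 0.4326442 -0.2555508  0.02     ]
[ 0.57227386 -0.29423326  0.006     ] [ 0.57188478 -0.28917943  0.02      ]
[ 0.43895789 -0.16748536  0.006     ] [ 0.44125142 -0.16498198  0.02      ]
```

View pics/bolt.png

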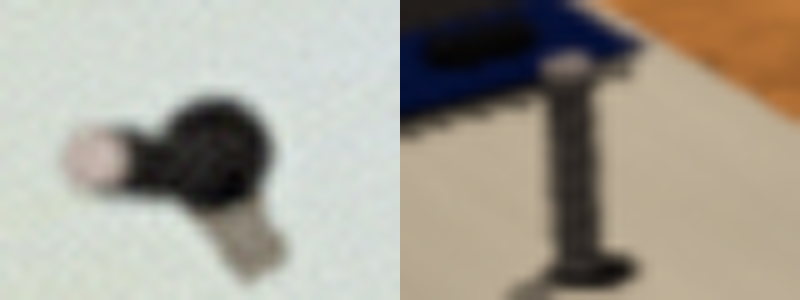

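Run:
```python
from h import *
t=load('top0'); s=load('side0')
print('bolt top', onz(t,134.25,215.35,.066),onz(s,221.25,131.25,.066))
print('hole', onz(t,146,214.75,.012),onz(s,223.5,151.4,.012))
b=onz(t,134.25,215.35,.066)
print('offset to view', to([b[0],b[1],.16])*1000)
print('spacer view', to([.467,-.071,.14])*1000)
```

```text
bolt top [0.57448045 0.17663631 0.066     ] [0.57346449 0.1787829  0.066     ]
hole [0.57793071 0.17349875 0.012     ] [0.57648054 0.17926951 0.012     ]
offset to view [ 600.7440288  -589.06493986   45.71090375]
spacer view [ 430.31201347 -379.67417717   65.31255008]
```

>>> carry_out([
  {"jaw": -1,"offset": [0.6,-0.589,0.046],"turn": [0,0,0]},
  {"jaw": -1,"offset": [0.6,-0.589,0.046],"turn": [0,0,0]},
  {"jaw": -1,"offset": [0.6,-0.589,0.046],"turn": [0,0,0]},
  {"jaw": -1,"offset": [0.6,-0.589,0.046],"turn": [0,0,0]},
  {"jaw": -1,"offset": [0.6,-0.589,0.046],"turn": [0,0,0]},
  {"jaw": -1,"offset": [0.6,-0.589,0.046],"turn": [0,0,0]},
  {"jaw": -1,"offset": [0.6,-0.589,0.046],"turn": [0,0,0]},
  {"jaw": -1,"offset": [0.6,-0.589,0.046],"turn": [0,0,0]},
  {"jaw": -1,"offset": [0.6,-0.589,0.046],"turn": [0,0,0]},
  {"jaw": -1,"offset": [0.6,-0.589,0.046],"turn": [0,0,0]},
  {"jaw": -1,"offset": [0.6,-0.589,0.046],"turn": [0,0,0]},
  {"jaw": -1,"offset": [0.6,-0.589,0.046],"turn": [0,0,0]},
  {"jaw": -1,"offset": [0.6,-0.589,0.046],"turn": [0,0,0]},
  {"jaw": -1,"offset": [0.6,-0.589,0.046],"turn": [0,0,0]},
  {"jaw": -1,"offset": [0.6,-0.589,0.046],"turn": [0,0,0]},
  {"jaw": -1,"offset": [0.6,-0.589,0.046],"turn": [0,0,0]},
  {"jaw": -1,"offset": [0.6,-0.589,0.046],"turn": [0,0,0]},
  {"jaw": -1,"offset": [0.6,-0.589,0.046],"turn": [0,0,0]},
  {"jaw": -1,"offset": [0.6,-0.589,0.046],"turn": [0,0,0]},
  {"jaw": -1,"offset": [0.6,-0.589,0.046],"turn": [0,0,0]},
])

```text
t: 2.15
tool_pos: [0.5731, 0.1748, 0.1591]
ee_rot: [3.112, 0.428, -0.002]
contact_force: [-0.7, -0.4, 0.4]
finger_gap: 0.0941
```

Run:
```python
from h import *
s=arm.read_state();print(s['t'],s['tool_pos'],s['ee_rot'],s['joint_velocities'].round(3),s['contact_force'])
d=shot('wrist','wbolt')
```

```text
2.15 [0.57313757 0.1747555  0.15907442] [ 3.11188678e+00  4.27560045e-01 -1.95485231e-03] [-0.016 -0.016  0.006  0.002  0.     0.   ] [-0.72835435 -0.38902783  0.43926979]
```

View pics/wbolt.png

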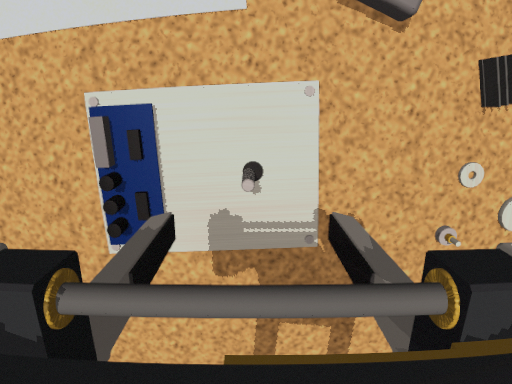

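Wrist view: bolt top at about (248,185), dark hole at about (253,171), both clear of the fingers. Measuring.

Run:
```python
from h import *
d=load('wbolt'); f=d['frame'][150:205,220:290]
cv2.imwrite('pics/wboltc.png',cv2.resize(f,None,fx=10,fy=10,interpolation=cv2.INTER_CUBIC))
g=cv2.cvtColor(f,cv2.COLOR_BGR2GRAY)
print(cv2.cvtColor(f,cv2.COLOR_BGR2HSV)[35,28], d['frame'][185,248])
```

```text
[ 12  25 184] [166 173 184]
```

View pics/wboltc.png

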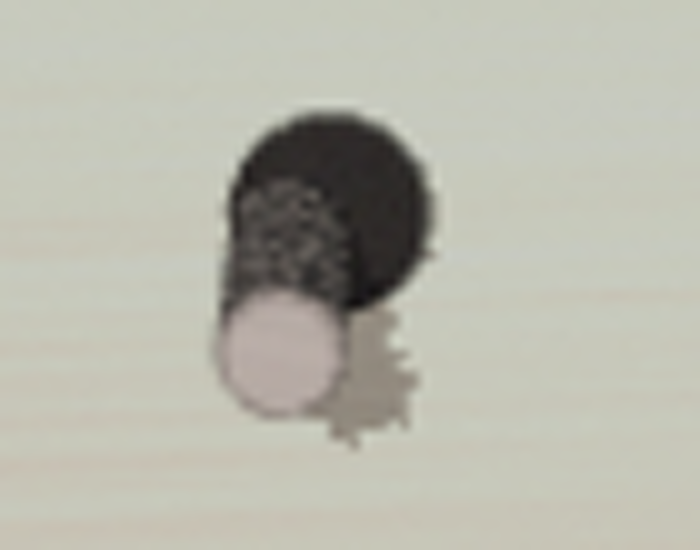

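Run:
```python
from h import *
d=load('wbolt')
b=onz(d,247.55,184.7,.066);h=onz(d,252.7,170.7,.012);print(b,h,b-h,np.linalg.norm((b-h)[:2]))
st=arm.read_state(); print('bolt in tool(from tcp)',to(b)*1000, st['tool_pos'])
print('spacer view', to([.467,-.071,.13])*1000)
```

```text
[0.57381385 0.17835627 0.066     ] [0.57676589 0.17412865 0.012     ] [-0.00295204  0.00422762  0.054     ] 0.005156287738847739
bolt in tool(from tcp) [ 1.68781536 -3.57362803 93.33741841] [0.57321849 0.17450219 0.15933962]
spacer view [-168.34561828  207.85179925   29.52778777]
```

>>> carry_out([
  {"jaw": -1,"offset": [-0.168,0.208,0.03],"turn": [0,0,0]},
  {"jaw": -1,"offset": [-0.168,0.208,0.03],"turn": [0,0,0]},
  {"jaw": -1,"offset": [-0.168,0.208,0.03],"turn": [0,0,0]},
  {"jaw": -0.6,"offset": [-0.168,0.208,0.03],"turn": [0,0,0]},
  {"jaw": -0.6,"offset": [-0.168,0.208,0.03],"turn": [0,0,0]},
  {"jaw": -0.3,"offset": [-0.168,0.208,0.03],"turn": [0,0,0]},
  {"jaw": -0.3,"offset": [-0.168,0.208,0.03],"turn": [0,0,0]},
  {"jaw": -0.3,"offset": [-0.168,0.208,0.03],"turn": [0,0,0]},
  {"jaw": -0.3,"offset": [-0.168,0.208,0.03],"turn": [0,0,0]},
])

```text
t: 3.1
tool_pos: [0.4687, -0.0696, 0.1299]
ee_rot: [3.112, 0.429, 0.002]
contact_force: [-0.0, -0.1, -0.9]
finger_gap: 0.0615
```

Run:
```python
from h import *
s=arm.read_state();print(s['t'],s['tool_pos'],s['ee_rot'],s['joint_velocities'].round(3),s['contact_force'])
d=shot('wrist','wsp')
```

```text
3.1 [ 0.46865834 -0.0696008   0.12992967] [3.11214768e+00 4.28853073e-01 1.63039338e-03] [ 0.018  0.007 -0.006 -0.003 -0.001 -0.002] [-0.04558865 -0.1370238  -0.91029426]
```

View pics/wsp.png

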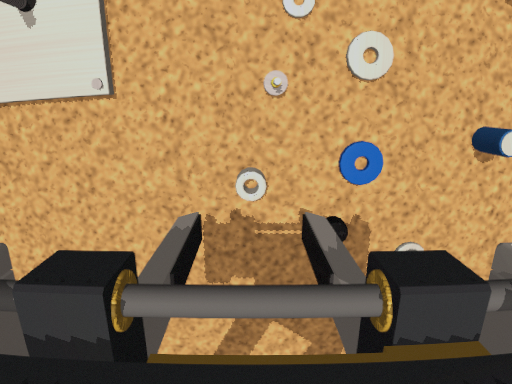

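Spacer ring is at about (251,186), washer at (370,56). Fitting ellipses by mask.

```bash
cat >> h.py <<'E'
def ring(d,u,v,half=30,smax=60,vmin=130,z=0.0):
    u,v=int(u),int(v);y0=max(0,v-half);x0=max(0,u-half)
    f=d['frame'][y0:v+half,x0:u+half]; hsv=cv2.cvtColor(f,cv2.COLOR_BGR2HSV)
    m=((hsv[...,1]<smax)&(hsv[...,2]>vmin)).astype(np.uint8)
    cs,hh=cv2.findContours(m,cv2.RETR_CCOMP,cv2.CHAIN_APPROX_NONE)
    for i,c in enumerate(cs):
        if len(c)>=12:
            e=cv2.fitEllipse(c); p=np.array(e[0])+[x0,y0]
            print('hole' if hh[0][i][3]>=0 else 'outer',p.round(2),np.round(e[1],2),onz(d,*p,z).round(4))
E
python3 - <<'E'
from h import *
d=load('wsp')
ring(d,251,185,z=.022); ring(d,370,56,z=.008)
cv2.imwrite('pics/wspc.png',cv2.resize(d['frame'][155:215,220:280],None,fx=8,fy=8,interpolation=cv2.INTER_CUBIC))
E
```

```text
outer [250.35 185.45] [29.25 29.78] [ 0.466  -0.0696  0.022 ]
hole [250.38 185.63] [15.66 15.66] [ 0.4658 -0.0696  0.022 ]
outer [370.05  54.75] [44.95 48.01] [ 0.6115 -0.1427  0.008 ]
hole [370.05  54.89] [15.69 17.55] [ 0.6114 -0.1427  0.008 ]
```

View pics/wspc.png

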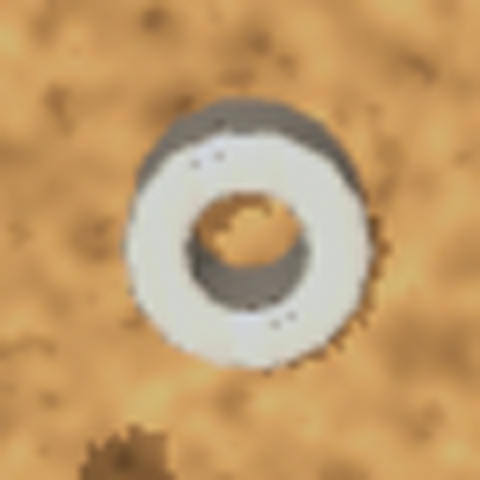

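```bash
python3 -c "
from h import *
s=arm.read_state();print(s['tool_pos'],to([.4659,-.0696,.004])*1000)"
```

```text
[ 0.46875401 -0.06932659  0.12983315] [ -2.92296746  -0.53441461 125.83072794]
```

>>> carry_out([
  {"jaw": -0.1,"offset": [-0.003,-0.0005,0.045],"turn": [0,0,0]},
  {"jaw": -0.1,"offset": [-0.003,-0.0005,0.085],"turn": [0,0,0]},
  {"jaw": -0.1,"offset": [-0.003,-0.0005,0.11],"turn": [0,0,0]},
  {"jaw": -0.1,"offset": [-0.003,-0.0005,0.122],"turn": [0,0,0]},
  {"jaw": -0.1,"offset": [-0.003,-0.0005,0.126],"turn": [0,0,0]},
  {"jaw": -0.1,"offset": [-0.003,-0.0005,0.126],"turn": [0,0,0]},
  {"jaw": 0.6,"offset": [-0.003,-0.0005,0.126],"turn": [0,0,0]},
  {"jaw": 0.6,"offset": [-0.003,-0.0005,0.126],"turn": [0,0,0]},
  {"jaw": 0.6,"offset": [-0.003,-0.0005,0.126],"turn": [0,0,0]},
  {"jaw": 0.6,"offset": [-0.003,-0.0005,0.126],"turn": [0,0,0]},
  {"jaw": 0.6,"offset": [-0.003,-0.0005,0.126],"turn": [0,0,0]},
], newtons=20)

```text
t: 4.25
tool_pos: [0.4663, -0.0706, 0.0045]
ee_rot: [3.111, 0.428, 0.003]
contact_force: [-1.5, 0.5, 5.6]
finger_gap: 0.0299
```

```bash
python3 -c "
from h import *
s=arm.read_state();print(s['tool_pos'],s['finger_gap'],s['contact_force'],to([.5738,.1784,.12])*1000)"
```

```text
[ 0.46628241 -0.07061699  0.00446963] 0.029938223906622916 [-1.49950734  0.47107089  5.61020581] [ 171.00876708 -210.57696616 -115.45607412]
```

>>> carry_out([
  {"jaw": 0.6,"offset": [0,0,-0.04],"turn": [0,0,0]},
  {"jaw": 0.6,"offset": [0.01,-0.012,-0.086],"turn": [0,0,0]},
  {"jaw": 0.6,"offset": [0.171,-0.2105,-0.1],"turn": [0,0,0]},
  {"jaw": 0.6,"offset": [0.171,-0.2105,-0.1],"turn": [0,0,0]},
  {"jaw": 0.6,"offset": [0.171,-0.2105,-0.1],"turn": [0,0,0]},
  {"jaw": 0.6,"offset": [0.171,-0.2105,-0.1],"turn": [0,0,0]},
  {"jaw": 0.6,"offset": [0.171,-0.2105,-0.1],"turn": [0,0,0]},
  {"jaw": 0.6,"offset": [0.171,-0.2105,-0.1],"turn": [0,0,0]},
  {"jaw": 0.6,"offset": [0.171,-0.2105,-0.095],"turn": [0,0,0]},
  {"jaw": 0.6,"offset": [0.171,-0.2105,-0.09],"turn": [0,0,0]},
  {"jaw": 0.6,"offset": [0.171,-0.2105,-0.09],"turn": [0,0,0]},
])

```text
t: 5.35
tool_pos: [0.5711, 0.1767, 0.0916]
ee_rot: [3.112, 0.426, -0.006]
contact_force: [-0.3, 0.3, 0.4]
finger_gap: 0.0294
```

Run:
```python
from h import *
s=arm.read_state();print(s['t'],s['tool_pos'],s['ee_rot'],s['finger_gap'],s['contact_force'],to([.5738,.1784,.07])*1000)
d=shot('wrist','wh1');cv2.imwrite('pics/wh1c.png',cv2.resize(d['frame'][130:330,150:350],None,fx=3,fy=3,interpolation=cv2.INTER_CUBIC))
d=shot('side','sh1');cv2.imwrite('pics/sh1c.png',cv2.resize(d['frame'][60:180,150:300],None,fx=5,fy=5,interpolation=cv2.INTER_CUBIC))
```

```text
5.35 [0.57114924 0.17669312 0.09159812] [ 3.11210086  0.42569443 -0.00638819] 0.02938239171988283 [-0.2771524   0.30420483  0.39472641] [ 3.10026295 -0.93123416 21.58564444]
```

View pics/wh1c.png

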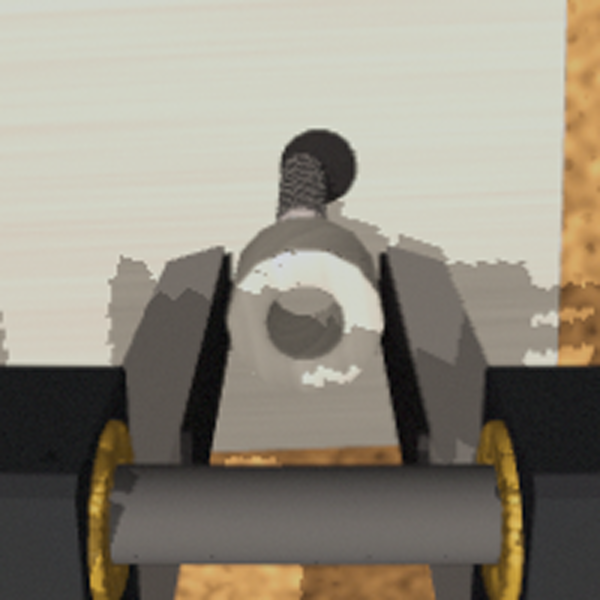

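View pics/sh1c.png

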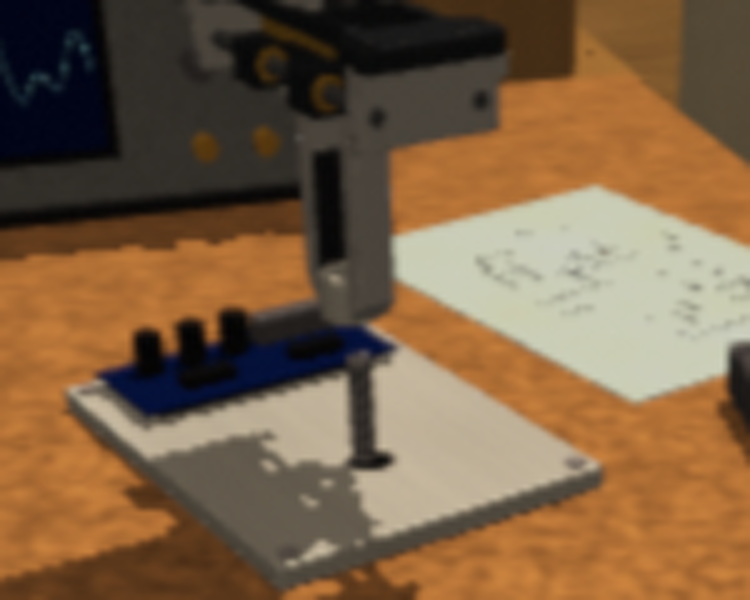

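Run:
```python
from h import *
d=load('wh1'); p=onz(d,251.0,237.2,.1091); print(p, to(p)*1000)
s=arm.read_state(); print(s['tool_pos'])
# correction so that spacer centre goes over bolt
b=np.array([.5738,.1784]); print('shift tool', to([*(s['tool_pos'][:2]+b-p[:2]),s['tool_pos'][2]])*1000)
```

```text
[0.57047441 0.17663467 0.1091    ] [ -1.73063259  -0.1431561  -16.36568687]
[0.57215029 0.17695311 0.09273109]
shift tool [ 3.6773419  -0.80810359 -0.00690558]
```

Run:
```python
from h import *
for i in range(3):
    s=arm.read_state(); d=shot('wrist','wh2_%d'%i)
    R=cv2.Rodrigues(d['rvec'])[0]; c=-R.T@d['tvec']
    print(s['t'],s['tool_pos'],s['joint_velocities'].round(4),'cam in tool',to(c,s)*1000)
cv2.imwrite('pics/wh2c.png',cv2.resize(d['frame'][200:280,215:290],None,fx=8,fy=8,interpolation=cv2.INTER_CUBIC))
```

```text
5.45 [0.57215029 0.17695311 0.09273109] [ 0.0046 -0.0052 -0.0153  0.0015  0.0011  0.0013] cam in tool [ 7.03760193e+01 -3.50802391e-02 -1.80397607e+02]
5.5 [0.57262214 0.17715298 0.09319087] [ 0.0053 -0.0033 -0.011  -0.0014  0.0001  0.0008] cam in tool [ 7.03584723e+01 -7.83609379e-02 -1.80369799e+02]
5.55 [0.57291822 0.17741812 0.09349768] [ 0.0065 -0.0014 -0.0092 -0.0011  0.0014  0.0005] cam in tool [ 7.03639276e+01 -6.76935968e-02 -1.80361770e+02]
```

View pics/wh2c.png

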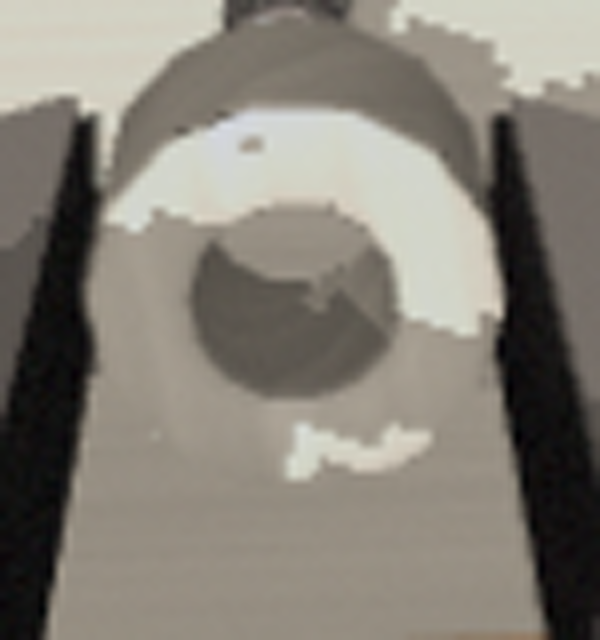

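Run:
```python
from h import *
d=load('wh2_2'); z=.0935+.0175; p=onz(d,251.3,237.1,z)
s=arm.read_state(); print(s['t'],s['tool_pos'])
st=dict(s); st['tool_pos']=np.array([.57292,.17742,.0935]); print(p,'in tool',to(p,st)*1000)
print('spacer bolt err tool', (cv2.Rodrigues(s['ee_rot'])[0].T@np.r_[np.array([.5738,.1784])-p[:2],0])*1000)
print(to([.5738,.1784,.0745],s)*1000)
```

```text
5.6 [0.57311591 0.17766023 0.09368134]
[0.57230265 0.17719352 0.111     ] in tool [ -0.65109157   0.05292841 -17.50016259]
spacer bolt err tool [ 1.76668549e+00 -7.59256664e-01  4.09714423e-04]
[ 0.85301158 -0.52942598 19.18153215]
```

>>> carry_out([
  {"jaw": 0.6,"offset": [0.0007,0,0.01],"turn": [0,0,0]},
  {"jaw": 0.6,"offset": [0.0007,0,0.018],"turn": [0,0,0]},
  {"jaw": 0.6,"offset": [0.0007,0,0.018],"turn": [0,0,0]},
  {"jaw": 0.6,"offset": [0.0007,0,0.018],"turn": [0,0,0]},
  {"jaw": 0.6,"offset": [0.0007,0,0.018],"turn": [0,0,0]},
])

```text
t: 6.1
tool_pos: [0.5738, 0.1789, 0.0754]
ee_rot: [-3.112, -0.429, -0.0]
contact_force: [-0.0, 0.9, -0.5]
finger_gap: 0.0299
```

Run:
```python
from h import *
s=arm.read_state(); print(s['t'],s['tool_pos'],s['contact_force'],s['joint_velocities'].round(3), to([.5738,.1784,.066],s)*1000)
```

```text
6.1 [0.57381369 0.17888593 0.07544249] [-0.04044758  0.92072192 -0.48694091] [ 0.001 -0.005 -0.005  0.    -0.    -0.001] [-0.14529163  0.46406563  9.44247731]
```

>>> carry_out([
  {"jaw": 0.6,"offset": [0.0005,0.0004,0.002],"turn": [0,0,0]},
  {"jaw": 0.6,"offset": [0.0005,0.0004,0.004],"turn": [0,0,0]},
  {"jaw": 0.6,"offset": [0.0005,0.0004,0.005],"turn": [0,0,0]},
  {"jaw": 0.6,"offset": [0.0005,0.0004,0.006],"turn": [0,0,0]},
  {"jaw": 0.6,"offset": [0.0005,0.0004,0.006],"turn": [0,0,0]},
])

```text
t: 6.6
tool_pos: [0.5742, 0.1785, 0.0693]
ee_rot: [-3.112, -0.429, 0.001]
contact_force: [0.2, 0.1, -0.7]
finger_gap: 0.0295
```

>>> carry_out([
  {"jaw": 0.6,"offset": [0,0,0.001],"turn": [0,0,0]},
  {"jaw": 0.6,"offset": [0,0,0.002],"turn": [0,0,0]},
  {"jaw": 0.6,"offset": [0,0,0.003],"turn": [0,0,0]},
  {"jaw": 0.6,"offset": [0,0,0.003],"turn": [0,0,0]},
])

```text
t: 7.0
tool_pos: [0.5742, 0.1785, 0.0663]
ee_rot: [3.112, 0.429, -0.0]
contact_force: [0.4, -0.1, 0.1]
finger_gap: 0.0294
```

>>> carry_out([
  {"jaw": 0.6,"offset": [0,0,0.003],"turn": [0,0,0]},
  {"jaw": 0.6,"offset": [0,0,0.006],"turn": [0,0,0]},
  {"jaw": 0.6,"offset": [0,0,0.009],"turn": [0,0,0]},
  {"jaw": 0.6,"offset": [0,0,0.012],"turn": [0,0,0]},
  {"jaw": 0.6,"offset": [0,0,0.012],"turn": [0,0,0]},
])

```text
t: 7.5
tool_pos: [0.5738, 0.1784, 0.0537]
ee_rot: [3.112, 0.429, -0.002]
contact_force: [0.3, -1.1, 0.1]
finger_gap: 0.0298
```

Run:
```python
from h import *
s=arm.read_state(); print(s['t'],s['tool_pos'],s['contact_force'],s['ft_torque'],s['finger_gap'])
d=shot('wrist','wh3');a=cv2.resize(d['frame'][150:290,180:320],None,fx=3,fy=3)
d=shot('side','sh3');b=cv2.resize(d['frame'][85:165,185:265],None,fx=5.25,fy=5.25)
cv2.imwrite('pics/h3.png',np.hstack([a,b[:420,:380]]))
```

```text
7.5 [0.57375492 0.17842481 0.05370639] [ 0.26928054 -1.06795922  0.07090132] [-0.04538647  0.01906101  0.04993574] 0.029759990188419422
```

View pics/h3.png

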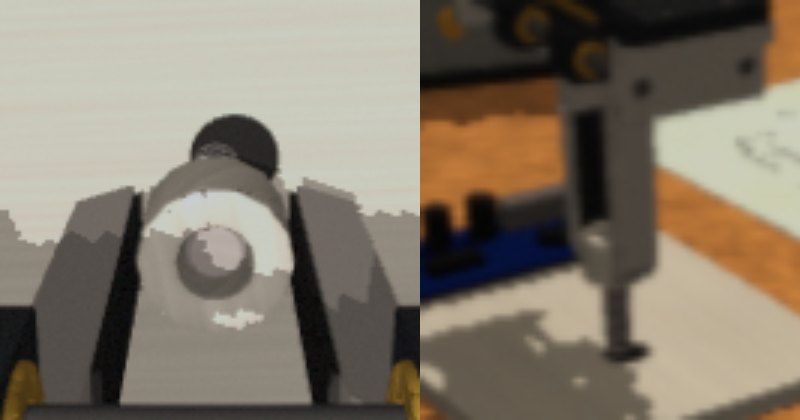

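Spacer is on the bolt: the bolt top shows inside the bore at about (215,248) in the crop. I keep lowering, slowly near the plate.

>>> carry_out([
  {"jaw": 0.6,"offset": [0,0,0.005],"turn": [0,0,0]},
  {"jaw": 0.6,"offset": [0,0,0.011],"turn": [0,0,0]},
  {"jaw": 0.6,"offset": [0,0,0.017],"turn": [0,0,0]},
  {"jaw": 0.6,"offset": [0,0,0.023],"turn": [0,0,0]},
  {"jaw": 0.6,"offset": [0,0,0.028],"turn": [0,0,0]},
  {"jaw": 0.6,"offset": [0,0,0.032],"turn": [0,0,0]},
  {"jaw": 0.6,"offset": [0,0,0.034],"turn": [0,0,0]},
  {"jaw": 0.6,"offset": [0,0,0.035],"turn": [0,0,0]},
  {"jaw": 0.6,"offset": [0,0,0.035],"turn": [0,0,0]},
])

```text
t: 8.5
tool_pos: [0.5744, 0.1785, 0.0194]
ee_rot: [-3.112, -0.429, -0.0]
contact_force: [0.2, -0.3, -0.9]
finger_gap: 0.0297
```

>>> carry_out([
  {"jaw": 0.6,"offset": [0,0,0.0005],"turn": [0,0,0]},
  {"jaw": 0.6,"offset": [0,0,0.001],"turn": [0,0,0]},
  {"jaw": 0.6,"offset": [0,0,0.0015],"turn": [0,0,0]},
  {"jaw": 0.6,"offset": [0,0,0.002],"turn": [0,0,0]},
  {"jaw": 0.6,"offset": [0,0,0.002],"turn": [0,0,0]},
])

```text
t: 9.0
tool_pos: [0.5743, 0.1785, 0.0174]
ee_rot: [3.112, 0.429, -0.0]
contact_force: [0.1, 0.8, -1.0]
finger_gap: 0.0295
```

>>> carry_out([
  {"jaw": 0.6,"offset": [0,0,0.0005],"turn": [0,0,0]},
  {"jaw": 0.6,"offset": [0,0,0.001],"turn": [0,0,0]},
  {"jaw": 0.6,"offset": [0,0,0.001],"turn": [0,0,0]},
  {"jaw": 0.6,"offset": [0,0,0.001],"turn": [0,0,0]},
])

```text
t: 9.4
tool_pos: [0.5744, 0.1785, 0.0166]
ee_rot: [3.112, 0.429, 0.0]
contact_force: [1.2, -0.5, 0.4]
finger_gap: 0.0298
```

>>> carry_out([
  {"jaw": 0.6,"offset": [0,0,0.0004],"turn": [0,0,0]},
  {"jaw": 0.6,"offset": [0,0,0.0006],"turn": [0,0,0]},
  {"jaw": 0.6,"offset": [0,0,0.0006],"turn": [0,0,0]},
])

```text
t: 9.7
tool_pos: [0.5744, 0.1786, 0.0165]
ee_rot: [3.112, 0.429, 0.0]
contact_force: [-1.5, -0.2, 4.9]
finger_gap: 0.0294
```

Light 5 N contact at the expected seat height, so I release and lift.

>>> carry_out([
  {"jaw": 0.2,"offset": [0,0,0],"turn": [0,0,0]},
  {"jaw": -0.1,"offset": [0,0,0],"turn": [0,0,0]},
  {"jaw": -0.1,"offset": [0,0,0],"turn": [0,0,0]},
  {"jaw": -0.1,"offset": [0,0,-0.01],"turn": [0,0,0]},
  {"jaw": -0.1,"offset": [0,0,-0.05],"turn": [0,0,0]},
  {"jaw": -0.3,"offset": [0,0,-0.095],"turn": [0,0,0]},
  {"jaw": -0.5,"offset": [0,0,-0.12],"turn": [0,0,0]},
  {"jaw": -0.5,"offset": [0,0,-0.12],"turn": [0,0,0]},
])

```text
t: 10.5
tool_pos: [0.5785, 0.1793, 0.1421]
ee_rot: [-3.112, -0.429, -0.018]
contact_force: [0.2, -0.3, 0.3]
finger_gap: 0.0693
```

Run:
```python
from h import *
s=arm.read_state(); print(s['t'],s['tool_pos'],s['contact_force'])
d=shot('wrist','wseat1');cv2.imwrite('pics/wseat1c.png',cv2.resize(d['frame'][130:250,180:320],None,fx=5,fy=5))
print(to([.6114,-.1427,.12])*1000)
```

```text
10.5 [0.57847949 0.17927318 0.14210999] [ 0.17285764 -0.28741907  0.33170513]
[-53.34402238 319.10350621  18.81727288]
```

View pics/wseat1c.png

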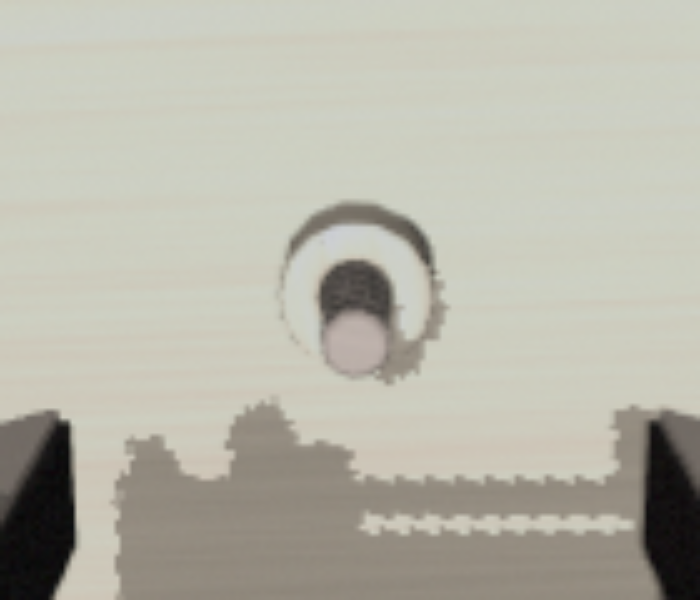

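Spacer stands flat with the bolt through it, at about (357,300) in the crop. Moving on to the washer.

>>> carry_out([
  {"jaw": -0.4,"offset": [-0.051,0.319,0],"turn": [0,0,0]},
  {"jaw": -0.4,"offset": [-0.051,0.319,0],"turn": [0,0,0]},
  {"jaw": -0.4,"offset": [-0.051,0.319,0],"turn": [0,0,0]},
  {"jaw": -0.4,"offset": [-0.051,0.319,0.01],"turn": [0,0,0]},
  {"jaw": -0.4,"offset": [-0.051,0.319,0.02],"turn": [0,0,0]},
  {"jaw": -0.4,"offset": [-0.051,0.319,0.02],"turn": [0,0,0]},
  {"jaw": -0.4,"offset": [-0.051,0.319,0.02],"turn": [0,0,0]},
  {"jaw": -0.4,"offset": [-0.051,0.319,0.02],"turn": [0,0,0]},
  {"jaw": -0.4,"offset": [-0.051,0.319,0.02],"turn": [0,0,0]},
  {"jaw": -0.4,"offset": [-0.051,0.319,0.02],"turn": [0,0,0]},
])

```text
t: 11.55
tool_pos: [0.6106, -0.1407, 0.1147]
ee_rot: [-3.11, -0.43, 0.003]
contact_force: [-0.3, 0.7, -0.3]
finger_gap: 0.0661
```

Run:
```python
from h import *
s=arm.read_state(); print(s['t'],s['tool_pos'],s['joint_velocities'].round(3))
d=shot('wrist','wwa');cv2.imwrite('pics/wwac.png',cv2.resize(d['frame'][110:310,130:380],None,fx=3,fy=3))
u,v=proj(d,[.6114,-.1427,.008])[0]; print(u,v); ring(d,u,v,40,z=.008)
```

```text
11.55 [ 0.61064616 -0.14070714  0.11473605] [ 0.015 -0.012 -0.005 -0.003  0.    -0.001]
253.67941495374131 182.6145520627593
outer [254.2 182.1] [43.89 44.87] [ 0.612 -0.143  0.008]
hole [254.09 182.41] [15.1 16.2] [ 0.6117 -0.143   0.008 ]
```

View pics/wwac.png

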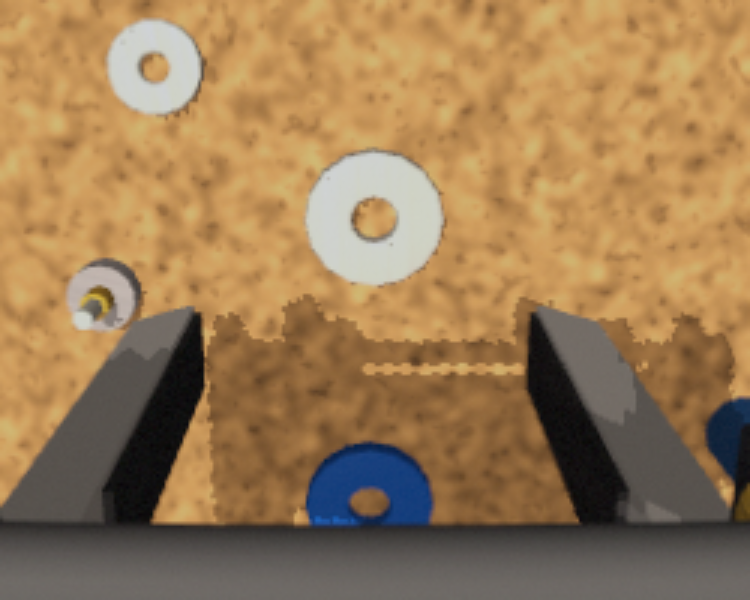

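>>> carry_out([
  {"jaw": -0.3,"offset": [0.0003,0.0004,0.045],"turn": [0,0,0]},
  {"jaw": -0.3,"offset": [0.0003,0.0004,0.085],"turn": [0,0,0]},
  {"jaw": -0.3,"offset": [0.0003,0.0004,0.1],"turn": [0,0,0]},
  {"jaw": -0.3,"offset": [0.0003,0.0004,0.1],"turn": [0,0,0]},
  {"jaw": -0.3,"offset": [0.0003,0.0004,0.1],"turn": [0,0,0]},
  {"jaw": -0.3,"offset": [0.0003,0.0004,0.1],"turn": [0,0,0]},
])

```text
t: 12.2
tool_pos: [0.6141, -0.1432, 0.0186]
ee_rot: [3.11, 0.429, 0.007]
contact_force: [0.2, 0.6, 0.9]
finger_gap: 0.061
```

Run:
```python
from h import *
s=arm.read_state(); print(s['t'],s['tool_pos'],s['joint_velocities'].round(3),to([.6118,-.143,.0025])*1000)
```

```text
12.2 [ 0.614145   -0.14315846  0.01859693] [-0.005 -0.009 -0.001  0.001  0.    -0.001] [-2.2784727  -0.83438209 16.08563097]
```

>>> carry_out([
  {"jaw": -0.2,"offset": [-0.001,-0.0003,0.008],"turn": [0,0,0]},
  {"jaw": -0.2,"offset": [-0.001,-0.0003,0.0135],"turn": [0,0,0]},
  {"jaw": -0.2,"offset": [-0.001,-0.0003,0.0135],"turn": [0,0,0]},
  {"jaw": -0.2,"offset": [-0.001,-0.0003,0.0135],"turn": [0,0,0]},
  {"jaw": -0.2,"offset": [-0.001,-0.0003,0.0135],"turn": [0,0,0]},
])

```text
t: 12.7
tool_pos: [0.6109, -0.1428, 0.0024]
ee_rot: [3.112, 0.429, 0.0]
contact_force: [-0.3, -0.0, 0.6]
finger_gap: 0.0563
```

Run:
```python
from h import *
s=arm.read_state(); print(s['t'],s['tool_pos'],s['joint_velocities'].round(3),to([.6118,-.143,.0025])*1000,s['contact_force'])
```

```text
12.7 [ 0.61091736 -0.14276673  0.00243617] [ 0.001 -0.001 -0.003 -0.    -0.001  0.   ] [ 0.78676345  0.46312985 -0.06362549] [-0.26136181 -0.01162234  0.58384487]
```

>>> carry_out([
  {"jaw": -0.15,"offset": [0.0008,0.0005,0],"turn": [0,0,0]},
  {"jaw": -0.15,"offset": [0.0008,0.0005,0],"turn": [0,0,0]},
  {"jaw": 0.3,"offset": [0.0008,0.0005,0],"turn": [0,0,0]},
  {"jaw": 0.3,"offset": [0.0008,0.0005,0],"turn": [0,0,0]},
  {"jaw": 0.3,"offset": [0.0008,0.0005,0],"turn": [0,0,0]},
  {"jaw": 0.3,"offset": [0.0008,0.0005,0],"turn": [0,0,0]},
], newtons=20)

```text
t: 13.3
tool_pos: [0.6118, -0.143, 0.0024]
ee_rot: [3.112, 0.429, 0.0]
contact_force: [0.1, -0.7, -0.3]
finger_gap: 0.0425
```

Run:
```python
from h import *
s=arm.read_state(); print(s['t'],s['tool_pos'],s['finger_gap'],s['contact_force'],to([.5740,.1784,.09])*1000)
```

```text
13.3 [ 0.61177729 -0.14296674  0.00239714] 0.04245310713271205 [ 0.06270694 -0.65834936 -0.25669853] [  50.52289211 -319.60308731  -87.631437  ]
```

>>> carry_out([
  {"jaw": 0.3,"offset": [0,0,-0.015],"turn": [0,0,0]},
  {"jaw": 0.3,"offset": [0,0,-0.05],"turn": [0,0,0]},
  {"jaw": 0.3,"offset": [0,0,-0.08],"turn": [0,0,0]},
  {"jaw": 0.3,"offset": [0,0,-0.09],"turn": [0,0,0]},
  {"jaw": 0.3,"offset": [0,0,-0.09],"turn": [0,0,0]},
])

```text
t: 13.8
tool_pos: [0.6135, -0.1435, 0.0952]
ee_rot: [3.11, 0.428, 0.007]
contact_force: [0.1, -0.4, -1.1]
finger_gap: 0.0421
```

Run:
```python
from h import *
s=arm.read_state(); print(s['t'],s['tool_pos'],s['finger_gap'],s['contact_force'])
d=shot('wrist','wwb');a=cv2.resize(d['frame'][180:300,180:320],None,fx=3,fy=3)
d=shot('side','swb');b=cv2.resize(d['frame'][150:250,230:330],None,fx=3.6,fy=3.6)
cv2.imwrite('pics/wwb2.png',np.hstack([a,b]))
```

```text
13.8 [ 0.61347242 -0.1435402   0.09515966] 0.0420759420070872 [ 0.08201885 -0.44359319 -1.08699302]
```

View pics/wwb2.png

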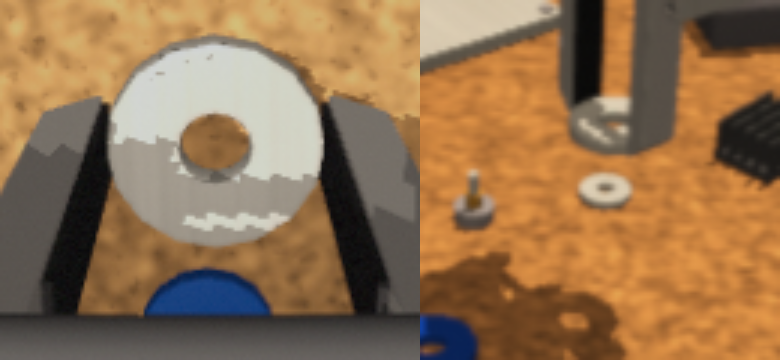

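Run:
```python
from h import *
d=load('wwb'); s=dict(arm.read_state()); s['tool_pos']=np.array([.61347,-.14354,.09516]); s['ee_rot']=np.array([3.11,.428,.007])
ring(d,251,228,40,smax=70,vmin=95,z=.1008)
p=onz(d,251.2,228.3,.1008);print(p,to(p,s)*1000)
print(arm.read_state()['tool_pos'])
```

```text
outer [211.77 214.57] [1.86 7.48] [ 0.6153 -0.119   0.1008]
outer [251.38 226.6 ] [68.96 71.37] [ 0.6144 -0.1434  0.1008]
hole [251.19 227.17] [20.64 23.66] [ 0.614  -0.1434  0.1008]
[ 0.61328947 -0.14360103  0.1008    ] [-0.16713353  0.02612391 -5.64068257]
[ 0.61085341 -0.14260414  0.0914311 ]
```

>>> carry_out([
  {"jaw": 0.3,"offset": [0.0502,-0.3198,0],"turn": [0,0,0]},
  {"jaw": 0.3,"offset": [0.0502,-0.3198,0],"turn": [0,0,0]},
  {"jaw": 0.3,"offset": [0.0502,-0.3198,0],"turn": [0,0,0]},
  {"jaw": 0.3,"offset": [0.0502,-0.3198,0],"turn": [0,0,0]},
  {"jaw": 0.3,"offset": [0.0502,-0.3198,0],"turn": [0,0,0]},
  {"jaw": 0.3,"offset": [0.0502,-0.3198,0],"turn": [0,0,0]},
  {"jaw": 0.3,"offset": [0.0502,-0.3198,0],"turn": [0,0,0]},
  {"jaw": 0.3,"offset": [0.0502,-0.3198,0],"turn": [0,0,0]},
  {"jaw": 0.3,"offset": [0.0502,-0.3198,0.01],"turn": [0,0,0]},
  {"jaw": 0.3,"offset": [0.0502,-0.3198,0.018],"turn": [0,0,0]},
  {"jaw": 0.3,"offset": [0.0502,-0.3198,0.018],"turn": [0,0,0]},
  {"jaw": 0.3,"offset": [0.0502,-0.3198,0.018],"turn": [0,0,0]},
  {"jaw": 0.3,"offset": [0.0502,-0.3198,0.018],"turn": [0,0,0]},
])

```text
t: 15.2
tool_pos: [0.574, 0.1776, 0.0744]
ee_rot: [3.112, 0.426, 0.0]
contact_force: [-0.1, -0.0, -0.4]
finger_gap: 0.0426
```

Run:
```python
from h import *
s=arm.read_state(); print(s['t'],s['tool_pos'],s['finger_gap'],s['contact_force'],s['joint_velocities'].round(3))
d=shot('wrist','wwc');cv2.imwrite('pics/wwc2.png',cv2.resize(d['frame'][180:300,180:320],None,fx=5,fy=5,interpolation=cv2.INTER_CUBIC))
print(to([.5736,.1784,.07],s)*1000)
```

```text
15.2 [0.57396329 0.17762098 0.07439562] 0.04262132243433915 [-0.08462204 -0.04955838 -0.44680274] [ 0.006 -0.008 -0.008  0.003 -0.001  0.001]
[-0.14121126 -0.84823938  4.39555018]
```

View pics/wwc2.png

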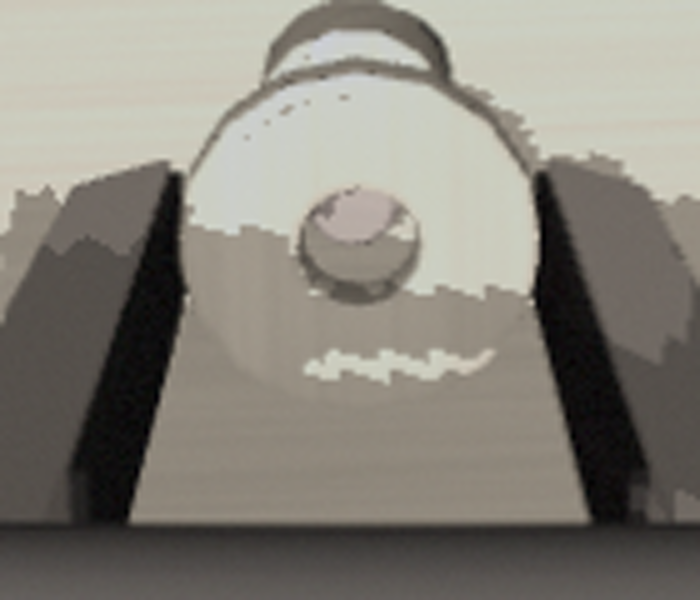

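Run:
```python
from h import *
d=load('wwc'); 
q=lambda x,y:((x+.5)/5-.5+180,(y+.5)/5-.5+180)
p=onz(d,*q(360,243.5),.0800); bt=onz(d,*q(361.5,205),.066)
R=cv2.Rodrigues(arm.read_state()['ee_rot'])[0]
print(p,bt,proj(d,[.5738,.1784,.066])*5-900, 'shift needed tool', R.T@np.r_[(np.array([.5738,.1784])-p[:2]),0]*1000)
print(arm.read_state()['tool_pos'])
```

```text
[0.57385386 0.17733733 0.08      ] [0.57353426 0.17703234 0.066     ] [[349.73050088 198.38607926]] shift needed tool [ 2.34220195e-01 -1.03793371e+00  7.84754947e-05]
[0.57412089 0.17785262 0.07465396]
```

>>> carry_out([
  {"jaw": 0.3,"offset": [0,0,0.002],"turn": [0,0,0]},
  {"jaw": 0.3,"offset": [0,0,0.004],"turn": [0,0,0]},
  {"jaw": 0.3,"offset": [0,0,0.004],"turn": [0,0,0]},
])

```text
t: 15.55
tool_pos: [0.5733, 0.1785, 0.0701]
ee_rot: [3.112, 0.429, -0.001]
contact_force: [0.2, 0.3, -0.9]
finger_gap: 0.042
```

Run:
```python
from h import *
s=arm.read_state(); print(s['t'],s['tool_pos'],s['finger_gap'],s['contact_force'],s['joint_velocities'].round(3))
d=shot('wrist','wwd');cv2.imwrite('pics/wwd2.png',cv2.resize(d['frame'][200:260,220:285],None,fx=9,fy=9,interpolation=cv2.INTER_CUBIC))
```

```text
15.55 [0.5733392  0.17850501 0.07011859] 0.04203338740242866 [ 0.19670816  0.30785764 -0.91474308] [ 0.002 -0.    -0.001  0.     0.001  0.   ]
```

View pics/wwd2.png

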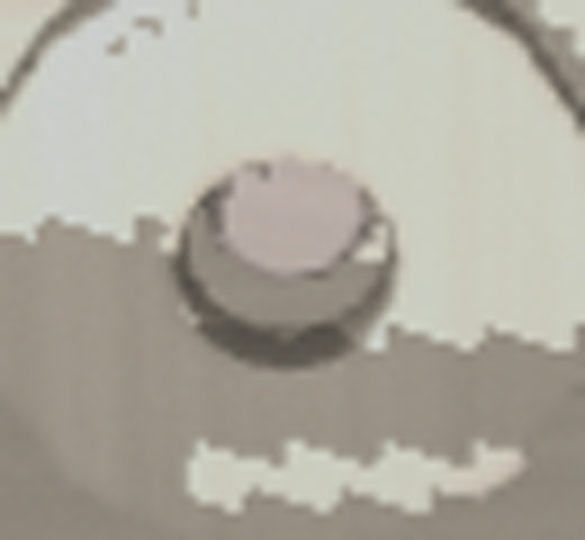

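Run:
```python
from h import *
d=load('wwd')
q=lambda x,y:((x+.5)/9-.5+220,(y+.5)/9-.5+200)
p=onz(d,*q(287.5,262),.0757)
R=cv2.Rodrigues(arm.read_state()['ee_rot'])[0]
for yc in (200,206): 
    bt=onz(d,*q(292,yc),.066); print(p,bt,R.T@(bt-p)*1000)
# disc bottom/top edges
print((proj(d,bt+R@np.array([.005,0,0]))-[220,200])*9,(proj(d,bt-R@np.array([.005,0,0]))-[220,200])*9)
```

```text
[0.57296808 0.17821002 0.0757    ] [0.57370067 0.17808565 0.066     ] [0.67587668 0.3185643  9.69968432]
[0.57296808 0.17821002 0.0757    ] [0.57327426 0.17796504 0.066     ] [0.23272953 0.31936421 9.69987661]
[[288.1307005  133.86461302]] [[287.87048446 269.19941385]]
```

>>> carry_out([
  {"jaw": 0.3,"offset": [0.0003,0.0003,0.0005],"turn": [0,0,0]},
  {"jaw": 0.3,"offset": [0.0003,0.0003,0.0015],"turn": [0,0,0]},
  {"jaw": 0.3,"offset": [0.0003,0.0003,0.0025],"turn": [0,0,0]},
  {"jaw": 0.3,"offset": [0.0003,0.0003,0.003],"turn": [0,0,0]},
  {"jaw": 0.3,"offset": [0.0003,0.0003,0.003],"turn": [0,0,0]},
])

```text
t: 16.1
tool_pos: [0.5738, 0.1783, 0.0672]
ee_rot: [-3.112, -0.429, 0.0]
contact_force: [0.3, -0.2, -1.6]
finger_gap: 0.0428
```

>>> carry_out([
  {"jaw": 0.3,"offset": [0,0,0.001],"turn": [0,0,0]},
  {"jaw": 0.3,"offset": [0,0,0.002],"turn": [0,0,0]},
  {"jaw": 0.3,"offset": [0,0,0.003],"turn": [0,0,0]},
  {"jaw": 0.3,"offset": [0,0,0.003],"turn": [0,0,0]},
])

```text
t: 16.5
tool_pos: [0.5738, 0.1783, 0.0641]
ee_rot: [3.112, 0.429, -0.001]
contact_force: [-0.4, 0.2, -0.1]
finger_gap: 0.0427
```

>>> carry_out([
  {"jaw": 0.3,"offset": [0,0,0.004],"turn": [0,0,0]},
  {"jaw": 0.3,"offset": [0,0,0.009],"turn": [0,0,0]},
  {"jaw": 0.3,"offset": [0,0,0.014],"turn": [0,0,0]},
  {"jaw": 0.3,"offset": [0,0,0.019],"turn": [0,0,0]},
  {"jaw": 0.3,"offset": [0,0,0.022],"turn": [0,0,0]},
  {"jaw": 0.3,"offset": [0,0,0.024],"turn": [0,0,0]},
  {"jaw": 0.3,"offset": [0,0,0.025],"turn": [0,0,0]},
  {"jaw": 0.3,"offset": [0,0,0.025],"turn": [0,0,0]},
  {"jaw": 0.3,"offset": [0,0,0.025],"turn": [0,0,0]},
])

```text
t: 17.4
tool_pos: [0.5741, 0.1784, 0.0395]
ee_rot: [-3.112, -0.429, -0.001]
contact_force: [0.2, 0.6, -0.9]
finger_gap: 0.0422
```

>>> carry_out([
  {"jaw": 0.3,"offset": [0,0,0.0005],"turn": [0,0,0]},
  {"jaw": 0.3,"offset": [0,0,0.001],"turn": [0,0,0]},
  {"jaw": 0.3,"offset": [0,0,0.0015],"turn": [0,0,0]},
  {"jaw": 0.3,"offset": [0,0,0.002],"turn": [0,0,0]},
  {"jaw": 0.3,"offset": [0,0,0.0022],"turn": [0,0,0]},
  {"jaw": 0.3,"offset": [0,0,0.0022],"turn": [0,0,0]},
])

```text
t: 18.0
tool_pos: [0.5739, 0.1783, 0.0371]
ee_rot: [-3.112, -0.429, 0.0]
contact_force: [-0.4, 0.0, -0.8]
finger_gap: 0.0423
```

Run:
```python
from h import *
s=arm.read_state(); print(s['t'],s['tool_pos'],s['finger_gap'],s['contact_force'],s['ft_torque'])
```

```text
18.0 [0.57390928 0.17830749 0.03710573] 0.04228981481388392 [-0.37671022  0.00544559 -0.76976003] [-0.00804578 -0.05018182 -0.00240428]
```

>>> carry_out([
  {"jaw": 0.3,"offset": [0,0,0.0005],"turn": [0,0,0]},
  {"jaw": 0.3,"offset": [0,0,0.0008],"turn": [0,0,0]},
  {"jaw": 0.3,"offset": [0,0,0.001],"turn": [0,0,0]},
  {"jaw": 0.3,"offset": [0,0,0.001],"turn": [0,0,0]},
])

```text
t: 18.4
tool_pos: [0.574, 0.1783, 0.0364]
ee_rot: [-3.112, -0.429, -0.0]
contact_force: [-0.5, -1.0, 1.9]
finger_gap: 0.0425
```

>>> carry_out([
  {"jaw": 0.3,"offset": [0,0,0.0003],"turn": [0,0,0]},
  {"jaw": 0.3,"offset": [0,0,0.0004],"turn": [0,0,0]},
  {"jaw": 0.3,"offset": [0,0,0.0004],"turn": [0,0,0]},
])

```text
t: 18.7
tool_pos: [0.5741, 0.1784, 0.0364]
ee_rot: [3.112, 0.429, 0.0]
contact_force: [-1.4, -0.4, 4.9]
finger_gap: 0.0424
```

>>> carry_out([
  {"jaw": 0,"offset": [0,0,0],"turn": [0,0,0]},
  {"jaw": -0.2,"offset": [0,0,0],"turn": [0,0,0]},
  {"jaw": -0.2,"offset": [0,0,0],"turn": [0,0,0]},
  {"jaw": -0.2,"offset": [0,0,-0.01],"turn": [0,0,0]},
  {"jaw": -0.2,"offset": [0,0,-0.05],"turn": [0,0,0]},
  {"jaw": -0.3,"offset": [0,0,-0.09],"turn": [0,0,0]},
  {"jaw": -0.3,"offset": [0,0,-0.1],"turn": [0,0,0]},
  {"jaw": -0.3,"offset": [0,0,-0.1],"turn": [0,0,0]},
  {"jaw": -0.3,"offset": [0,0,-0.1],"turn": [0,0,0]},
])

```text
t: 19.6
tool_pos: [0.5731, 0.1782, 0.1348]
ee_rot: [3.112, 0.429, -0.003]
contact_force: [-0.6, 0.6, -0.1]
finger_gap: 0.0613
```

Run:
```python
from h import *
s=arm.read_state(); print(s['t'],s['tool_pos'],s['finger_gap'],s['contact_force'])
d=shot('wrist','ws2');a=cv2.resize(d['frame'][130:250,180:300],None,fx=3,fy=3)
d=shot('side','ss2');b=cv2.resize(d['frame'][85:185,165:265],None,fx=3.6,fy=3.6)
cv2.imwrite('pics/s2.png',np.hstack([a,b]))
s=arm.read_state();print(s['tool_pos'],to([.4305,-.2590,.12])*1000)
```

```text
19.6 [0.57309383 0.17817372 0.13476198] 0.06130956860075409 [-0.56202128  0.63666263 -0.06878972]
[0.57218312 0.17802194 0.13336413] [-254.49514492  382.45160517   14.27831757]
```

View pics/s2.png

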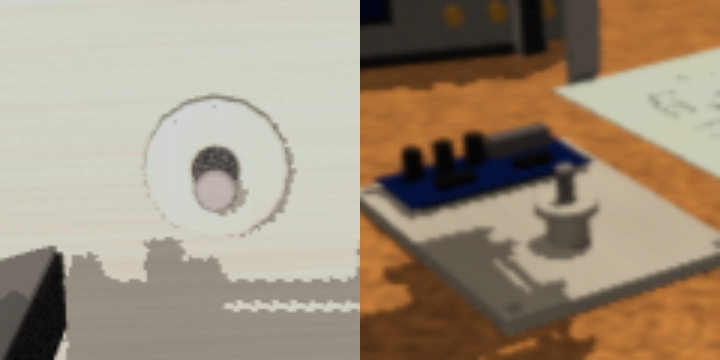

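Washer lies flat on the spacer in both views, with the bolt standing through it at (217,180) in the crop. Next is the bushing.

>>> carry_out([
  {"jaw": -0.2,"offset": [-0.256,0.383,0.0],"turn": [0,0,0]},
  {"jaw": -0.2,"offset": [-0.256,0.383,0.0],"turn": [0,0,0]},
  {"jaw": -0.2,"offset": [-0.256,0.383,0.0],"turn": [0,0,0]},
  {"jaw": -0.2,"offset": [-0.256,0.383,0.0],"turn": [0,0,0]},
  {"jaw": -0.2,"offset": [-0.256,0.383,0.015],"turn": [0,0,0]},
  {"jaw": -0.2,"offset": [-0.256,0.383,0.015],"turn": [0,0,0]},
  {"jaw": -0.2,"offset": [-0.256,0.383,0.015],"turn": [0,0,0]},
  {"jaw": -0.2,"offset": [-0.256,0.383,0.015],"turn": [0,0,0]},
  {"jaw": -0.2,"offset": [-0.256,0.383,0.015],"turn": [0,0,0]},
  {"jaw": -0.2,"offset": [-0.256,0.383,0.015],"turn": [0,0,0]},
  {"jaw": -0.2,"offset": [-0.256,0.383,0.015],"turn": [0,0,0]},
  {"jaw": -0.2,"offset": [-0.256,0.383,0.015],"turn": [0,0,0]},
  {"jaw": -0.2,"offset": [-0.256,0.383,0.015],"turn": [0,0,0]},
  {"jaw": -0.2,"offset": [-0.256,0.383,0.015],"turn": [0,0,0]},
])

```text
t: 21.1
tool_pos: [0.4315, -0.258, 0.1205]
ee_rot: [-3.111, -0.433, 0.0]
contact_force: [0.9, 0.6, 0.6]
finger_gap: 0.0562
```

Run:
```python
from h import *
s=arm.read_state(); print(s['t'],s['tool_pos'],s['joint_velocities'].round(3))
d=shot('wrist','wbu');cv2.imwrite('pics/wbuc.png',cv2.resize(d['frame'][150:220,210:290],None,fx=8,fy=8,interpolation=cv2.INTER_CUBIC))
print(proj(d,[[.4305,-.259,.02],[.4305,-.259,.006]]))
```

```text
21.1 [ 0.43149485 -0.25795694  0.12053361] [-0.003 -0.005 -0.005 -0.003  0.    -0.002]
[[252.03698982 185.89287181]
 [252.01037945 182.30648415]]
```

View pics/wbuc.png

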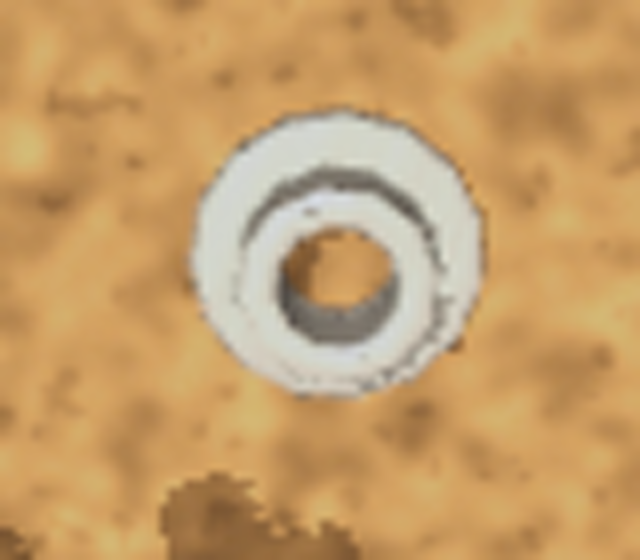

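Run:
```python
from h import *
d=load('wbu'); a=onz(d,251.9,185.2,.02); b=onz(d,251.9,181.25,.006); print(a,b); p=(a+b)/2
s=arm.read_state(); print(s['t'],s['tool_pos'],to([p[0],p[1],.0075])*1000)
```

```text
[ 0.43109857 -0.25869786  0.02      ] [ 0.43147828 -0.25861001  0.006     ]
21.15 [ 0.43156088 -0.2581843   0.12070074] [ -0.39135516   0.41263804 113.20061177]
```

>>> carry_out([
  {"jaw": -0.1,"offset": [-0.0004,0.0004,0.045],"turn": [0,0,0]},
  {"jaw": -0.1,"offset": [-0.0004,0.0004,0.085],"turn": [0,0,0]},
  {"jaw": -0.1,"offset": [-0.0004,0.0004,0.1],"turn": [0,0,0]},
  {"jaw": -0.1,"offset": [-0.0004,0.0004,0.108],"turn": [0,0,0]},
  {"jaw": -0.1,"offset": [-0.0004,0.0004,0.11],"turn": [0,0,0]},
  {"jaw": -0.1,"offset": [-0.0004,0.0004,0.11],"turn": [0,0,0]},
  {"jaw": -0.1,"offset": [-0.0004,0.0004,0.11],"turn": [0,0,0]},
  {"jaw": -0.1,"offset": [-0.0004,0.0004,0.11],"turn": [0,0,0]},
])

```text
t: 21.95
tool_pos: [0.4317, -0.2609, 0.012]
ee_rot: [3.11, 0.429, 0.003]
contact_force: [-0.4, 1.0, -0.5]
finger_gap: 0.052
```

Run:
```python
from h import *
s=arm.read_state(); print(s['t'],s['tool_pos'],s['joint_velocities'].round(3),to([.4313,-.2587,.0075])*1000)
```

```text
21.95 [ 0.4317477  -0.26089138  0.01203136] [-0.002  0.001  0.005 -0.001 -0.    -0.002] [ 0.15500116 -2.24109036  4.52650702]
```

>>> carry_out([
  {"jaw": -0.1,"offset": [0,-0.001,0.002],"turn": [0,0,0]},
  {"jaw": -0.1,"offset": [0,-0.001,0.003],"turn": [0,0,0]},
  {"jaw": -0.1,"offset": [0,-0.001,0.003],"turn": [0,0,0]},
])

```text
t: 22.25
tool_pos: [0.4303, -0.259, 0.0077]
ee_rot: [-3.112, -0.429, 0.0]
contact_force: [-0.5, 0.2, 0.5]
finger_gap: 0.0521
```

Run:
```python
from h import *
s=arm.read_state(); print(s['t'],s['tool_pos'],s['joint_velocities'].round(3),to([.4313,-.2587,.0075])*1000)
```

```text
22.25 [ 0.43034708 -0.25904989  0.00768763] [-0.001  0.001 -0.001  0.     0.003 -0.   ] [ 1.01203996 -0.0792549   0.18754799]
```

>>> carry_out([
  {"jaw": 0.1,"offset": [0.001,0,0],"turn": [0,0,0]},
  {"jaw": 0.3,"offset": [0.001,0,0],"turn": [0,0,0]},
  {"jaw": 0.7,"offset": [0.001,0,0],"turn": [0,0,0]},
  {"jaw": 0.7,"offset": [0.001,0,0],"turn": [0,0,0]},
  {"jaw": 0.7,"offset": [0.001,0,0],"turn": [0,0,0]},
  {"jaw": 0.7,"offset": [0.001,0,0],"turn": [0,0,0]},
], newtons=20)

```text
t: 22.85
tool_pos: [0.4314, -0.2588, 0.0077]
ee_rot: [-3.112, -0.429, 0.0]
contact_force: [0.4, -0.5, -1.6]
finger_gap: 0.0233
```

Run:
```python
from h import *
s=arm.read_state(); print(s['t'],s['tool_pos'],s['finger_gap'],s['contact_force'],to([.5740,.1784,.1])*1000)
```

```text
22.85 [ 0.43144516 -0.25884953  0.00771811] 0.02326990022979499 [ 0.43290168 -0.45558119 -1.59255284] [ 255.46943715 -382.42488137  -92.25811011]
```

>>> carry_out([
  {"jaw": 0.7,"offset": [0,0,-0.03],"turn": [0,0,0]},
  {"jaw": 0.7,"offset": [0.01,-0.015,-0.075],"turn": [0,0,0]},
  {"jaw": 0.7,"offset": [0.2555,-0.3824,-0.092],"turn": [0,0,0]},
  {"jaw": 0.7,"offset": [0.2555,-0.3824,-0.092],"turn": [0,0,0]},
  {"jaw": 0.7,"offset": [0.2555,-0.3824,-0.092],"turn": [0,0,0]},
  {"jaw": 0.7,"offset": [0.2555,-0.3824,-0.092],"turn": [0,0,0]},
  {"jaw": 0.7,"offset": [0.2555,-0.3824,-0.092],"turn": [0,0,0]},
  {"jaw": 0.7,"offset": [0.2555,-0.3824,-0.092],"turn": [0,0,0]},
  {"jaw": 0.7,"offset": [0.2555,-0.3824,-0.092],"turn": [0,0,0]},
  {"jaw": 0.7,"offset": [0.2555,-0.3824,-0.092],"turn": [0,0,0]},
  {"jaw": 0.7,"offset": [0.2555,-0.3824,-0.092],"turn": [0,0,0]},
  {"jaw": 0.7,"offset": [0.2555,-0.3824,-0.092],"turn": [0,0,0]},
  {"jaw": 0.7,"offset": [0.2555,-0.3824,-0.086],"turn": [0,0,0]},
  {"jaw": 0.7,"offset": [0.2555,-0.3824,-0.08],"turn": [0,0,0]},
  {"jaw": 0.7,"offset": [0.2555,-0.3824,-0.075],"turn": [0,0,0]},
  {"jaw": 0.7,"offset": [0.2555,-0.3824,-0.075],"turn": [0,0,0]},
  {"jaw": 0.7,"offset": [0.2555,-0.3824,-0.075],"turn": [0,0,0]},
  {"jaw": 0.7,"offset": [0.2555,-0.3824,-0.075],"turn": [0,0,0]},
  {"jaw": 0.7,"offset": [0.2555,-0.3824,-0.075],"turn": [0,0,0]},
])

```text
t: 24.75
tool_pos: [0.5744, 0.1781, 0.0832]
ee_rot: [-3.112, -0.428, -0.001]
contact_force: [-0.3, 0.2, -1.6]
finger_gap: 0.0232
```

Run:
```python
from h import *
s=arm.read_state(); print(s['t'],s['tool_pos'],s['finger_gap'],s['contact_force'],s['joint_velocities'].round(3))
d=shot('wrist','wbx');cv2.imwrite('pics/wbxc.png',cv2.resize(d['frame'][195:285,205:300],None,fx=6,fy=6,interpolation=cv2.INTER_CUBIC))
```

```text
24.75 [0.57440539 0.17810398 0.08318609] 0.02323299399285642 [-0.28539608  0.24742725 -1.60135837] [ 0.004  0.    -0.003 -0.    -0.     0.   ]
```

View pics/wbxc.png

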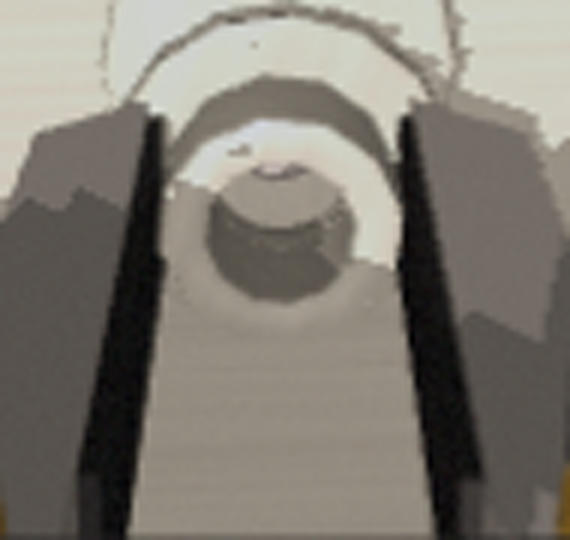

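Run:
```python
from h import *
d=load('wbx'); p=onz(d,251.5,233.1,.0955)
s=arm.read_state();R=cv2.Rodrigues(s['ee_rot'])[0]
print(p,s['tool_pos'],'bore in tool',R.T@(p-[.5744,.1781,.0832])*1000,'shift',R.T@np.r_[np.array([.5738,.1783])-p[:2],0]*1000)
```

```text
[0.5740106  0.17781212 0.0955    ] [0.5743597  0.17820809 0.08316532] bore in tool [ -0.44350182   0.17274427 -12.3003241 ] shift [-7.10020468e-02 -5.26625706e-01 -8.45754467e-05]
```

>>> carry_out([
  {"jaw": 0.7,"offset": [0,-0.0003,0.004],"turn": [0,0,0]},
  {"jaw": 0.7,"offset": [0,-0.0003,0.008],"turn": [0,0,0]},
  {"jaw": 0.7,"offset": [0,-0.0003,0.008],"turn": [0,0,0]},
  {"jaw": 0.7,"offset": [0,-0.0003,0.009],"turn": [0,0,0]},
  {"jaw": 0.7,"offset": [0,-0.0003,0.01],"turn": [0,0,0]},
  {"jaw": 0.7,"offset": [0,-0.0003,0.011],"turn": [0,0,0]},
  {"jaw": 0.7,"offset": [0,-0.0003,0.011],"turn": [0,0,0]},
])

```text
t: 25.5
tool_pos: [0.5739, 0.1787, 0.0716]
ee_rot: [3.112, 0.429, -0.0]
contact_force: [0.0, -0.8, -0.9]
finger_gap: 0.0236
```

>>> carry_out([
  {"jaw": 0.7,"offset": [0,0,0.001],"turn": [0,0,0]},
  {"jaw": 0.7,"offset": [0,0,0.002],"turn": [0,0,0]},
  {"jaw": 0.7,"offset": [0,0,0.003],"turn": [0,0,0]},
  {"jaw": 0.7,"offset": [0,0,0.004],"turn": [0,0,0]},
  {"jaw": 0.7,"offset": [0,0,0.004],"turn": [0,0,0]},
])

```text
t: 26.0
tool_pos: [0.5738, 0.1786, 0.0675]
ee_rot: [-3.112, -0.429, 0.001]
contact_force: [-0.3, -0.6, 0.2]
finger_gap: 0.0236
```

Run:
```python
from h import *
s=arm.read_state(); print(s['t'],s['tool_pos'],s['finger_gap'],s['contact_force'],s['ft_torque'])
d=shot('wrist','wby');cv2.imwrite('pics/wbyc.png',cv2.resize(d['frame'][195:285,205:300],None,fx=6,fy=6,interpolation=cv2.INTER_CUBIC))
```

```text
26.0 [0.57378664 0.17862365 0.06750651] 0.023635133946414682 [-0.30220934 -0.58845256  0.15283421] [-0.02576747  0.00118687 -0.00066203]
```

View pics/wbyc.png

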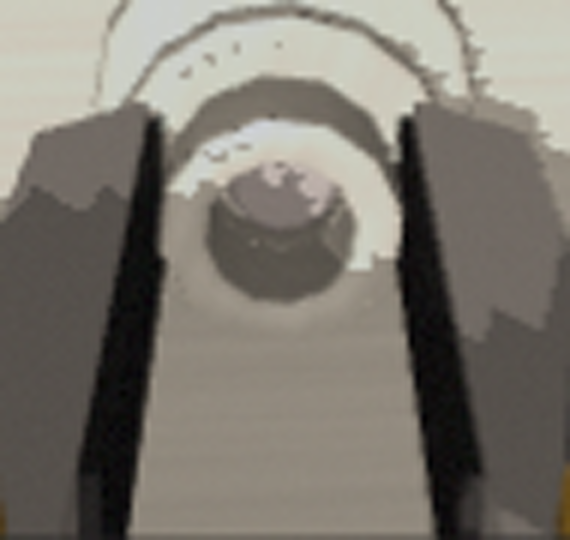

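>>> carry_out([
  {"jaw": 0.7,"offset": [0,0,0.004],"turn": [0,0,0]},
  {"jaw": 0.7,"offset": [0,0,0.008],"turn": [0,0,0]},
  {"jaw": 0.7,"offset": [0,0,0.012],"turn": [0,0,0]},
  {"jaw": 0.7,"offset": [0,0,0.0145],"turn": [0,0,0]},
  {"jaw": 0.7,"offset": [0,0,0.0155],"turn": [0,0,0]},
  {"jaw": 0.7,"offset": [0,0,0.0155],"turn": [0,0,0]},
  {"jaw": 0.7,"offset": [0,0,0.0155],"turn": [0,0,0]},
  {"jaw": 0.7,"offset": [0,0,0.0155],"turn": [0,0,0]},
])

```text
t: 26.85
tool_pos: [0.5742, 0.1787, 0.0525]
ee_rot: [3.112, 0.429, 0.001]
contact_force: [0.5, -0.7, -0.9]
finger_gap: 0.023
```

>>> carry_out([
  {"jaw": 0.7,"offset": [0,0,0.0005],"turn": [0,0,0]},
  {"jaw": 0.7,"offset": [0,0,0.001],"turn": [0,0,0]},
  {"jaw": 0.7,"offset": [0,0,0.0015],"turn": [0,0,0]},
  {"jaw": 0.7,"offset": [0,0,0.002],"turn": [0,0,0]},
  {"jaw": 0.7,"offset": [0,0,0.0022],"turn": [0,0,0]},
  {"jaw": 0.7,"offset": [0,0,0.0022],"turn": [0,0,0]},
])

```text
t: 27.45
tool_pos: [0.5739, 0.1786, 0.05]
ee_rot: [3.112, 0.429, -0.0]
contact_force: [0.3, -1.4, -0.9]
finger_gap: 0.0234
```

>>> carry_out([
  {"jaw": 0.7,"offset": [0,0,0.0003],"turn": [0,0,0]},
  {"jaw": 0.7,"offset": [0,0,0.0006],"turn": [0,0,0]},
  {"jaw": 0.7,"offset": [0,0,0.0006],"turn": [0,0,0]},
  {"jaw": 0.7,"offset": [0,0,0.0006],"turn": [0,0,0]},
])

```text
t: 27.85
tool_pos: [0.5741, 0.1787, 0.0497]
ee_rot: [-3.112, -0.429, -0.0]
contact_force: [-1.2, -0.3, 2.6]
finger_gap: 0.0237
```

>>> carry_out([
  {"jaw": 0.7,"offset": [0,0,0.0003],"turn": [0,0,0]},
  {"jaw": 0.7,"offset": [0,0,0.0003],"turn": [0,0,0]},
  {"jaw": 0.7,"offset": [0,0,0.0003],"turn": [0,0,0]},
])

```text
t: 28.15
tool_pos: [0.5742, 0.1787, 0.0497]
ee_rot: [-3.112, -0.429, -0.001]
contact_force: [-1.5, -0.8, 4.8]
finger_gap: 0.0236
```

Contact at 5 N, right at the expected height. Releasing and lifting straight up.

>>> carry_out([
  {"jaw": 0.4,"offset": [0,0,0],"turn": [0,0,0]},
  {"jaw": 0.1,"offset": [0,0,0],"turn": [0,0,0]},
  {"jaw": 0.0,"offset": [0,0,0],"turn": [0,0,0]},
  {"jaw": 0.0,"offset": [0,0,-0.01],"turn": [0,0,0]},
  {"jaw": 0.0,"offset": [0,0,-0.04],"turn": [0,0,0]},
  {"jaw": -0.2,"offset": [0,0,-0.08],"turn": [0,0,0]},
  {"jaw": -0.2,"offset": [0,0,-0.1],"turn": [0,0,0]},
  {"jaw": -0.2,"offset": [0,0,-0.1],"turn": [0,0,0]},
  {"jaw": -0.2,"offset": [0,0,-0.1],"turn": [0,0,0]},
  {"jaw": -0.2,"offset": [0,0,-0.1],"turn": [0,0,0]},
])

```text
t: 29.15
tool_pos: [0.5725, 0.1784, 0.1472]
ee_rot: [3.112, 0.429, -0.006]
contact_force: [0.2, -0.1, -0.3]
finger_gap: 0.0564
```

Run:
```python
from h import *
s=arm.read_state(); print(s['t'],s['tool_pos'],s['finger_gap'],s['contact_force'])
d=shot('wrist','wf');a=cv2.resize(d['frame'][130:230,200:300],None,fx=4,fy=4)
d=shot('side','sf');b=cv2.resize(d['frame'][100:180,180:260],None,fx=5,fy=5,interpolation=cv2.INTER_CUBIC)
cv2.imwrite('pics/f.png',np.hstack([a,b]))
d=shot('top','tf')
# side-view heights: project expected levels
b0=np.array([.5738,.1784]); print({z:(proj(d:=load('sf'),[*b0,z/1000])[0]-[180,100]).round(1)*5 for z in (12,34,42,48,62,66)})
```

```text
29.15 [0.57247172 0.17841791 0.14716413] 0.05639979297533189 [ 0.17752376 -0.09297646 -0.27964008]
{12: array([212.5, 258.5]), 34: array([210.5, 217.5]), 42: array([209.5, 202.5]), 48: array([209., 191.]), 62: array([207.5, 164. ]), 66: array([207. , 156.5])}
```

View pics/f.png

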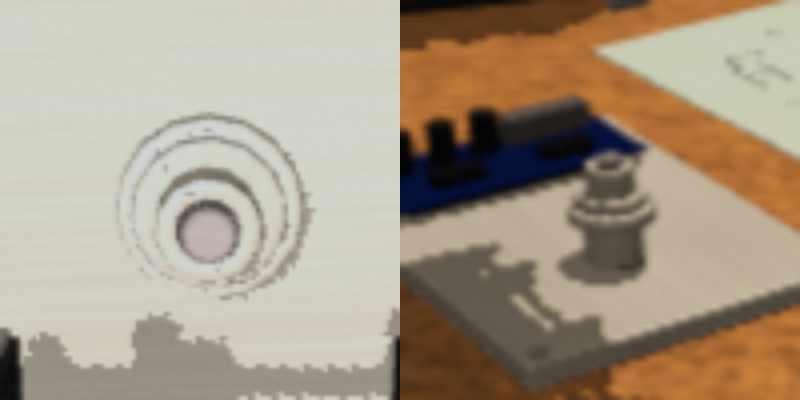

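View pics/sf.png

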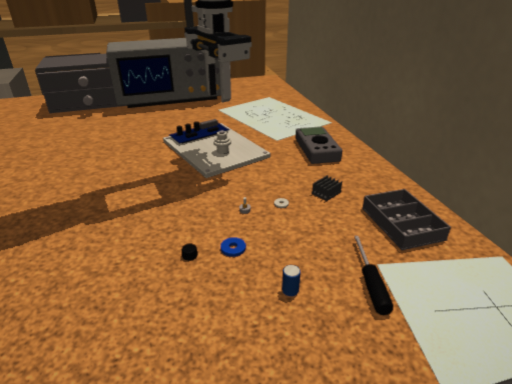

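All three parts are stacked in order and flat: the bolt end shows in the bushing bore at (208,232) in the crop, and the bushing top is at about row 160, where row 164 was predicted. The bystanders are where they were and the gripper is clear, so I hand in.

```bash
python3 -c "
from workcell import arm
print(arm.job_done())"
```

```text
the job is handed in; nothing more can be done
None
```

The spacer, then the large pale washer, then the bushing (flange down) are on the bolt, each lowered until it rested on the part below. I found the bolt with the wrist camera, about 5.2 mm from the hole centre, and no part caught on it going down. The job was handed in at about 29 s, with the gripper open and lifted clear.

- **Seating:** each part met a light contact of about 5 N at its expected height (TCP 16.5, 36.4 and 49.7 mm). The highest force I read at the end of a move was 5.6 N, while gripping the spacer on the bench; forces during moves were not recorded.
- **Final pictures:** the wrist and side views show the stack upright and flat, with the bolt end inside the bushing bore. In the side view the dial, can, potentiometer, heat sink, driver and the other two washers look unmoved; I took a last top view but did not inspect it.
- **Small disagreements:**
    - The finger opening read 42.5 mm on the 44 mm washer and 23.5 mm on the 24 mm sleeve, though both were held flat.
    - The measured arm position lagged the command by 1–4 mm just after fast moves, so I let it settle before each fit.

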